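# Spacer sticks under the next tray of keg taps

## Task

Lay the two pale spacer sticks flat and lengthwise on the two side rails of the lower tray of red keg taps, one centred on each rail. Then push the second tray off its white ledge, without lifting it, along the sticks until it is fully home against the blue back stop, so that it rests level on both sticks and clear of the taps below. Leave the thin dark stick, the can and the hammer where they are.

Things in the scene. Friction and masses are not known exactly. Their poses are not given: they have to be found in the camera images.
- stick_a_mid (a point): Sizes in all entries are in mm. Centre of a pale wooden spacer stick, 140 long (own x axis) x 20 wide (y) x 28 high (z), 60 g, lying on the bench at the start. This point is 14 above its underside. The two pale sticks are alike; either may go on either rail.
- stick_b_mid (a point): Centre of the other pale spacer stick, same size and axes as the first.
- thin_stick_mid (a point): Centre of a dark brown stick, 140 x 20 x only 12 high, lying among the pale ones: too thin, leave it alone.
- station: Stacking station, fixed, yaw varies (sizes in mm); origin on the bench under the lower tray's centre. Own x = push direction, from white ledge to blue stop. On a plywood base (12 high) stands the full lower tray, 160 along x, 220 along y, with a wooden rail on each y side: 160 long, 34 wide, top 60 above the bench, centres at y = +93 and -93.
- stop (a point): Centre of the blue back stop's flat face, at station x = +82, y = 0, 119 above the bench. The stop is two posts, 50 wide at y = +85 and -85, joined by a crossbar; its top is 130 above the bench.
- ledge (a point): Centre of the top face of the white ledge, 90 above the bench, at station x = -190. It spans station x = -290 to -90 (10 short of the lower tray) and is 250 wide. It is 2 higher than the tops of sticks laid on the rails.
- rail_left (a point): Centre of the top face of the rail at +y of the station, 60 above the bench; axes as the station's, the rail runs along x. Nothing stands between this rail and the taps for about 40 at rail height and above.
- rail_right (a point): The same for the rail at -y of the station.
- taps: The red taps standing in the middle of the lower tray (fixed), all within x = +-70, y = +-40 of the station; their tops are 76 above the bench, 16 above the rails. Its origin and axes are those of the station.
- tray: Second tray, loose, wood, red taps inside: 160 along x, 220 along y, 50 high, about 0.7 kg; origin at the centre of its underside. Starts on the ledge, up to 0.05 rad and 6 off square with the station; its rear wall (own -x) is free to push, with 2 to 8 N. Fully home its front touches the stop: origin at station x = +2, 88 above the bench, 12 above the tap tops.
- can: Green drinks can, 66 diameter, 115 tall, standing beyond the station; origin under its base. Bystander.
- hammer: Hammer lying on the bench at the left, behind the ledge: 240 long (own x), 78 across its head, 26 high, origin under its middle. Bystander.
Things that resemble listed ones, but are neither listed nor needed, are in the scene too. What is shaped like the part that bears stick_a_mid but pink is not meant. What is shaped like the part that bears stick_b_mid but purple is not meant.

How it is judged:
By the outcome, as a careful person would: the job done as asked, in the order asked, and still so for the second after the job is handed in, with the robot touching nothing.
It also fails if it takes over 72 s, if anything falls off the work surface, if the arm or the gripper's body presses on something with over 40 N, if the wrist force passes 120 N, or if a joint passes its speed limit or range.

## Robot

A 6-joint arm with a two-finger parallel gripper is mounted at the origin on the work surface. World frame = base frame: x ahead of the robot, y to its left, z up, the work surface at z = 0. Lengths are in m, angles in rad, forces in N, time in s.
With the tool pointing down it reaches from about 0.4 to 0.925 m from the base axis. Payload 3.4 kg.
Tool frame: the origin (TCP) lies midway between the tips of the shut fingers; the grasp point (between the pads) lies manip.tcp_to_grasp behind it (manip.tcp_to_grasp is the distance from the TCP to the grasp point, in m); z points along the fingers, y is the direction in which the jaws open and shut (so a half turn about z gives the same grasp; the last joint's range is limited). The gripper opens to 85 mm and grips with 20 to 120 N. Pads are 22 mm wide; open, the fingers measure 114 mm over their backs; the gripper's body (76 mm by 85 mm) begins 54 mm behind the grasp point. The pads swing forward as they close: fully open they stand 13 mm farther back than shut.
Start: joints at [1.157, 0.307, 1.506, -0, 1.328, -0.073], TCP at [0.192, 0.542, 0.231] pointing down, gripper open.
Joint ranges: [-3.12, 3.12], [-1.05, 2.28], [0.14, 2.33], [-1.42, 4.57], [0.1, 2.73], [-2.68, 2.68]. Speed limits (rad/s): [2.57, 2.57, 3.14, 3.14, 3.14, 3.14].

## Interface

Orientations are given as [roll, pitch, yaw] about the fixed x, y, z axes, in that order (R = Rz(yaw) Ry(pitch) Rx(roll)).
In Python, from workcell import manip, imaging, recognise, trace gives the robot as it stands.
- The arm moves only by the tool step_arm, never from a script. Its argument "deltas" is a list of rows, each an object of numbers: "dx", "dy", "dz": the shift along the tool's x, y, z in mm; "wx", "wy", "wz": the turn, a rotation vector about the tool's x, y, z in rad. A call has 1 to 8 rows; each row is the pose to reach, as a shift and turn from the pose commanded when the call began, along the tool's axes at that moment; what a row does not reach only later rows make up. A row lasts 1/8 s, in which the tool goes at most 62.5 mm and 10.7 degrees, less where a joint would pass 70% of its speed; a pose out of reach is approached as far as the arm can. A call with a gripper value outside its range is refused whole. "grip" is the closure, from 0 (fully open) to 1 (shut), set as the call begins (left out, the last holds). The fingers move at their own pace and stop on an object; "squeeze" is the grip in N (left out, the last holds). Time passes only in rows, so rows that repeat a pose let the fingers close. It gives the time, the measured TCP pose, the force and the opening at its end, in the units of the state.
- manip.get_state(): the state, without advancing time (a new reading comes with each control period).
- imaging.get_image(name): name is "side" or "top" or "wrist"; returns the picture (384x512x3 uint8, blue, green, red); there is no depth.
- imaging.camera_info(name): a dict with "mtx" (3x3 intrinsics, pixels), "rvec" (rotation vector, rad) and "tvec" (3), from world to camera coordinates, as OpenCV has them. Camera axes: x right, y down, z forward; pixel columns grow to the right and rows downward; lengths in m; the calibration is good to about 2 mm. A picture is of the moment at which its call begins: read the wrist's pose just before it. camera_info takes no time and is no camera call; for the wrist camera it gives the pose at the moment of the call.
- manip.finish_job(): hands the job in, once; it reports no verdict.
Trained networks look in the newest picture that a camera, given by its name, has taken for a name from the list of things; names that differ only in an ending like _2 or _b are one class to them, and where a whole thing is asked for, a point or a joint stands for the part that bears it (a point fixed in the world has none). Each returns a list of dicts, best first, with "p" (0 to 1); they miss things now and then, are a little off and sometimes report something else, mostly with a low value. They report only what shows in the picture. A call takes as long as a camera call. They do not tell look-alikes from the thing itself.
- recognise(thing, camera): "extent" ([left, top, right, bottom] in pixels, round what is visible of it).
- trace(thing, camera): "mask" (384x512 bool, what is visible of it) and "extent" ([left, top, right, bottom] in pixels, round what is visible of it).
The state is a dict: "time": time; "joints": joint angles; "dq": joint speeds; "joint_efforts": joint torques, N m; "eef_pos": TCP position; "tool_rot": TCP orientation; "contact_force": force on the tool from outside, world axes, zero at the start; "moment": the same for the moment, N m; "finger_gap": finger opening in m.
Only numpy, scipy, OpenCV 4.12 (cv2) and the standard library are available. Lean on these libraries where they do the work, as an engineer would, in place of code of your own. Each camera call takes 0.05 s, during which the arm holds its last target.

## Working session

There is one attempt and no reset: what is moved stays moved. The work goes in short steps, Python scripts to look and compute and a tool call to move; the robot and the scene stay as the last step left them, time stands still between calls to the robot, and variables do not carry over. Pictures are saved under pics/ and viewed, and the job is handed in when it is done.

Besides the shell and the picture viewer there is one more tool, called after "Call:" as name([rows], argument=value, ...), one row to a line, values as JSON. step_arm: Moves the arm, as the interface text tells. Its arguments: {"type":"object","properties":{"deltas":{"type":"array"},"grip":{"type":"number"},"squeeze":{"type":"number"}},"required":["deltas"]}

```bash
ls; mkdir -p pics
python3 - <<'E'
from workcell import manip, imaging, recognise, trace
import cv2
print(manip.get_state(), manip.tcp_to_grasp)
for n in ["side","top"]:
    cv2.imwrite(f"pics/{n}0.png", imaging.get_image(n)); print(n, imaging.camera_info(n))
E
```

```text
pics
{'time': 0.0, 'joints': array([ 1.15647713e+00,  3.07566085e-01,  1.50764981e+00,  2.74262221e-06,
        1.32842315e+00, -7.35408063e-02]), 'dq': array([ 0.00015008,  0.00073075, -0.00048467, -0.00188229,  0.00041729,
        0.00022245]), 'joint_efforts': array([ 1.67262056e-03, -4.57548058e+01, -2.51920474e+01,  2.16099420e-04,
        1.34044103e-02,  1.48019870e-05]), 'eef_pos': array([0.1919413 , 0.54128218, 0.23039391]), 'tool_rot': array([-3.13955199e+00, -1.53011099e-04,  2.80081344e+00]), 'contact_force': array([-0.19710169, -0.34672514,  0.54387403]), 'moment': array([-0.02009182,  0.00079908,  0.00703497]), 'finger_gap': 0.08551237759840707} 0.0187
side {'mtx': array([[356.23507496,   0.        , 255.86086861],
       [  0.        , 356.23507496, 191.79649213],
       [  0.        ,   0.        ,   1.        ]]), 'rvec': array([ 2.22518582, -0.61780169,  0.25303054]), 'tvec': array([-0.46783188,  0.2465318 ,  1.0724387 ])}
top {'mtx': array([[368.96439788,   0.        , 251.77026486],
       [  0.        , 368.96439788, 185.73942024],
       [  0.        ,   0.        ,   1.        ]]), 'rvec': array([ 2.17785471, -2.14916937,  0.14926195]), 'tvec': array([-0.0168133 ,  0.56318213,  1.17756015])}
```

View pics/side0.png

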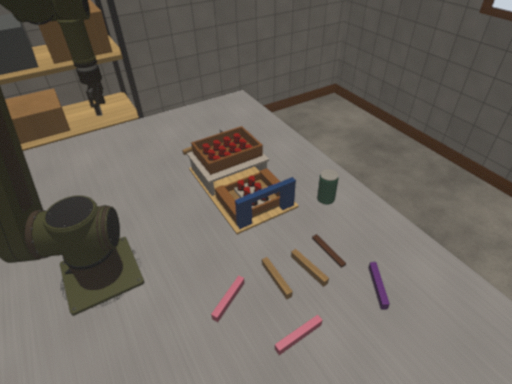

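View pics/top0.png

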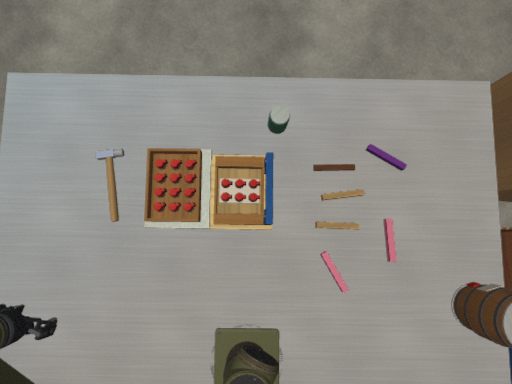

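The side view shows the ledge with the tray at (227,150), the station at (255,195) and the can at (328,187). The pale sticks are at (276,276) and (310,266), the dark one is at (328,250), and there are pink and purple decoys. In the top view the pale sticks are at (343,195) and (337,225), the thin dark one is at (334,168), and the station is at (240,190).

```bash
cat > h.py <<'E'
import numpy as np, cv2
from workcell import manip, imaging, recognise, trace
from scipy.spatial.transform import Rotation as Ro
def cam(n):
    c=imaging.camera_info(n); R=cv2.Rodrigues(c['rvec'])[0]; return c['mtx'],R,np.array(c['tvec']).ravel()
def ray(C,uv):
    K,R,t=C; d=R.T@np.linalg.inv(K)@np.array([uv[0],uv[1],1.]); return -R.T@t, d
def onz(C,uv,z):
    o,d=ray(C,uv); return o+d*(z-o[2])/d[2]
def proj(C,P):
    K,R,t=C; p=K@(R@np.asarray(P,float)+t); return p[:2]/p[2]
def tri(obs):
    A=np.zeros((3,3));b=np.zeros(3)
    for C,uv in obs:
        o,d=ray(C,uv); d/=np.linalg.norm(d); M=np.eye(3)-np.outer(d,d); A+=M;b+=M@o
    return np.linalg.solve(A,b)
def tcp():
    s=manip.get_state(); return s['eef_pos'],Ro.from_euler('xyz',s['tool_rot']),s
E
python3 - <<'E'
from h import *
for n in ["top","side"]:
    imaging.get_image(n); C=cam(n)
    for th in ["stick_a_mid","thin_stick_mid","tray","taps","station","can","hammer"]:
        for r in trace(th,n)[:6]:
            m=r['mask'].astype(np.uint8); ys,xs=np.nonzero(m)
            if len(xs)==0: continue
            rc=cv2.minAreaRect(np.c_[xs,ys].astype(np.float32)); 
            c=(xs.mean(),ys.mean()); print(n,th,round(r['p'],2),np.round(c,1),np.round(rc[1],1),round(rc[2],1),np.round(onz(C,c,0.014),3),len(xs))
E
```

```text
top stick_a_mid 0.81 [389.2 239.6] [43.6  9.6] 83.3 [ 0.393 -0.466  0.014] 395
top stick_a_mid 0.8 [336.6 224.9] [ 6. 43.] 90.0 [ 0.439 -0.292  0.014] 268
top stick_a_mid 0.55 [334.1 272.2] [45.5  7.7] 58.8 [ 0.286 -0.281  0.014] 305
top thin_stick_mid 0.82 [332.4 166.5] [ 8. 42.] 90.0 [ 0.635 -0.281  0.014] 282
top tray 0.69 [173.1 184.7] [56.1 73.4] 1.9 [0.566 0.253 0.014] 3986
top tray 0.47 [232.5 193. ] [128.  78.] 0.9 [0.541 0.054 0.014] 5594
top taps 0.85 [238.7 190.3] [24. 40.] 90.0 [0.55  0.034 0.014] 973
top taps 0.42 [172.8 184.5] [56.1 73.5] 1.5 [0.566 0.254 0.014] 4067
top can 0.84 [278.  118.7] [20.4 28.6] 14.0 [ 0.799 -0.097  0.014] 492
top hammer 0.58 [110.7 177.9] [27.1 71.8] 4.5 [0.586 0.461 0.014] 741
side stick_a_mid 0.96 [227.  298.5] [10.2 51. ] 35.0 [ 0.285 -0.281  0.014] 482
side stick_a_mid 0.79 [276.1 277.2] [47.2  9.6] 53.7 [ 0.439 -0.293  0.014] 434
side stick_a_mid 0.65 [297.2 334.4] [11.7 55.5] 54.5 [ 0.391 -0.465  0.014] 615
side stick_a_mid 0.25 [329.5 251.5] [41.7  7.1] 45.0 [ 0.631 -0.299  0.014] 257
side thin_stick_mid 0.78 [329.4 251.4] [41.7  7.1] 45.0 [ 0.631 -0.299  0.014] 269
side tray 0.55 [226.1 149.2] [37.1 68.6] 72.5 [0.61  0.364 0.014] 2164
side tray 0.26 [245.7 192. ] [106.6  80.4] 54.9 [0.547 0.079 0.014] 4888
side taps 0.37 [246.  192.1] [104.   78.9] 54.0 [0.547 0.078 0.014] 4681
side station 0.7 [246.  191.8] [108.2  80.4] 53.3 [0.548 0.079 0.014] 4950
side station 0.64 [196.5 144.2] [ 4.5 48.4] 58.8 [0.518 0.467 0.014] 57
side station 0.55 [226.2 149. ] [37.3 67.7] 71.6 [0.612 0.365 0.014] 2184
side can 0.97 [326.9 186. ] [18.8 34.6] 6.7 [ 0.822 -0.052  0.014] 606
side can 0.53 [226.3 149.1] [36.1 67.4] 70.7 [0.612 0.364 0.014] 2139
side hammer 0.6 [200.7 141.6] [ 5.  49.6] 59.9 [0.542 0.476 0.014] 72
```

```bash
cat >> h.py <<'E'
def rows(wps, n):
    """wps: list of (x,y,z,yaw) world; n rows per leg; prints tool-frame deltas from present pose"""
    p,R,s=tcp(); prev=np.array([*p,s['tool_rot'][2]]); 
    for w,k in zip(wps,n):
        w=np.array(w,float)
        for i in range(1,k+1):
            q=prev+(w-prev)*i/k
            d=R.inv().apply(q[:3]-p)*1000
            rv=(R.inv()*Ro.from_euler('xyz',[np.pi,0,q[3]])).as_rotvec()
            print('dx %.1f dy %.1f dz %.1f wx %.3f wy %.3f wz %.3f'%(*d,*rv))
        prev=w
E
python3 - <<'E'
from h import *
p,R,s=tcp(); K,Rc,t=cam('wrist'); o=-Rc.T@t
print('cam in tool',R.inv().apply(o-p), (R.inv().as_matrix()@Rc.T).round(3)); print(K)
rows([(0.48,0.15,0.33,1.5708+.3),(0.47,-0.21,0.33,1.5708)],[8,8])
E
```

```text
cam in tool [ 0.08067078  0.00040017 -0.14275879] [[-0.    -0.949 -0.316]
 [ 1.    -0.    -0.   ]
 [ 0.    -0.316  0.949]]
[[303.11707042   0.         255.60487754]
 [  0.         303.11707042 187.86624655]
 [  0.           0.           1.        ]]
dx -50.3 dy -34.1 dz -12.3 wx 0.000 wy -0.000 wz 0.116
dx -100.6 dy -68.3 dz -24.7 wx 0.000 wy -0.000 wz 0.232
dx -150.8 dy -102.4 dz -37.0 wx 0.000 wy -0.000 wz 0.349
dx -201.1 dy -136.6 dz -49.3 wx 0.000 wy -0.000 wz 0.465
dx -251.4 dy -170.7 dz -61.7 wx 0.000 wy -0.000 wz 0.581
dx -301.7 dy -204.9 dz -74.0 wx 0.000 wy -0.000 wz 0.697
dx -352.0 dy -239.0 dz -86.4 wx 0.000 wy -0.000 wz 0.814
dx -402.3 dy -273.2 dz -98.7 wx 0.000 wy -0.000 wz 0.930
dx -416.1 dy -316.0 dz -98.7 wx 0.000 wy -0.000 wz 0.967
dx -430.0 dy -358.8 dz -98.7 wx 0.000 wy -0.000 wz 1.005
dx -443.8 dy -401.7 dz -98.7 wx 0.000 wy -0.000 wz 1.042
dx -457.7 dy -444.5 dz -98.7 wx 0.000 wy -0.000 wz 1.080
dx -471.6 dy -487.3 dz -98.7 wx 0.000 wy -0.000 wz 1.117
dx -485.4 dy -530.2 dz -98.7 wx 0.000 wy -0.000 wz 1.155
dx -499.3 dy -573.0 dz -98.7 wx 0.000 wy -0.000 wz 1.192
dx -513.2 dy -615.8 dz -98.7 wx 0.000 wy -0.000 wz 1.230
```

Run:
```python
from h import *
rows([(0.52,0.18,0.33,1.5708)],[8])
```

```text
dx -53.7 dy -28.9 dz -12.3 wx 0.000 wy -0.000 wz 0.154
dx -107.5 dy -57.9 dz -24.7 wx 0.000 wy -0.000 wz 0.307
dx -161.2 dy -86.8 dz -37.0 wx 0.000 wy -0.000 wz 0.461
dx -215.0 dy -115.8 dz -49.3 wx 0.000 wy -0.000 wz 0.615
dx -268.7 dy -144.7 dz -61.7 wx 0.000 wy -0.000 wz 0.769
dx -322.4 dy -173.7 dz -74.0 wx 0.000 wy -0.000 wz 0.922
dx -376.2 dy -202.6 dz -86.4 wx 0.000 wy -0.000 wz 1.076
dx -429.9 dy -231.5 dz -98.7 wx 0.000 wy -0.000 wz 1.230
```

Call:
step_arm([
  {"dx":-54,"dy":-29,"dz":-12,"wz":0.154},
  {"dx":-107,"dy":-58,"dz":-25,"wz":0.307},
  {"dx":-161,"dy":-87,"dz":-37,"wz":0.461},
  {"dx":-215,"dy":-116,"dz":-49,"wz":0.615},
  {"dx":-269,"dy":-145,"dz":-62,"wz":0.769},
  {"dx":-322,"dy":-174,"dz":-74,"wz":0.922},
  {"dx":-376,"dy":-203,"dz":-86,"wz":1.076},
  {"dx":-430,"dy":-232,"dz":-99,"wz":1.23},
])

```text
schema error: expected keys dx, dy, dz, wx, wy, wz
```

Call:
step_arm([
  {"dx":0},
  {"dx":0},
  {"dx":0},
])

```text
schema error: expected keys dx, dy, dz, wx, wy, wz
```

Run:
```python
from h import *
C=cam('wrist'); im=imaging.get_image('wrist'); np.savez('w1.npz',im=im,K=C[0],R=C[1],t=C[2])
cv2.imwrite('pics/w1.png',cv2.resize(im,(800,600),interpolation=cv2.INTER_CUBIC)); print(tcp()[2]['eef_pos'],tcp()[2]['tool_rot'],tcp()[2]['joints'])
```

```text
[0.19222134 0.54192083 0.23130339] [-3.14157870e+00  9.05248829e-06  2.80077177e+00] [ 1.15648666e+00  3.06799867e-01  1.50640419e+00 -1.03554739e-05
  1.32840185e+00 -7.34863010e-02]
```

View pics/w1.png

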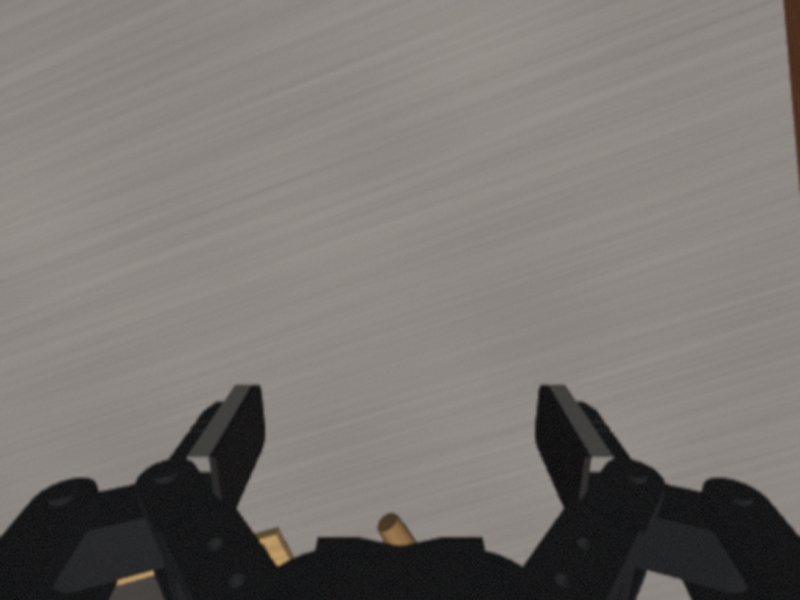

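Run:
```python
from h import *
rows([(0.53,-0.02,0.36,1.5708)],[12])
```

```text
dx -42.2 dy -34.7 dz -10.7 wx -0.000 wy 0.000 wz 0.102
dx -84.4 dy -69.4 dz -21.4 wx -0.000 wy 0.000 wz 0.205
dx -126.5 dy -104.2 dz -32.2 wx -0.000 wy 0.000 wz 0.307
dx -168.7 dy -138.9 dz -42.9 wx -0.000 wy 0.000 wz 0.410
dx -210.9 dy -173.6 dz -53.6 wx -0.000 wy 0.000 wz 0.512
dx -253.1 dy -208.3 dz -64.3 wx -0.000 wy 0.000 wz 0.615
dx -295.3 dy -243.1 dz -75.1 wx -0.000 wy 0.000 wz 0.717
dx -337.5 dy -277.8 dz -85.8 wx -0.000 wy 0.000 wz 0.820
dx -379.6 dy -312.5 dz -96.5 wx -0.000 wy 0.000 wz 0.922
dx -421.8 dy -347.2 dz -107.2 wx -0.000 wy 0.000 wz 1.025
dx -464.0 dy -382.0 dz -118.0 wx -0.000 wy 0.000 wz 1.127
dx -506.2 dy -416.7 dz -128.7 wx -0.000 wy 0.000 wz 1.230
```

Call:
step_arm([
  {"dx":-42,"dy":-35,"dz":-16,"wx":0,"wy":0,"wz":0.154},
  {"dx":-84,"dy":-69,"dz":-32,"wx":0,"wy":0,"wz":0.307},
  {"dx":-127,"dy":-104,"dz":-48,"wx":0,"wy":0,"wz":0.461},
  {"dx":-169,"dy":-139,"dz":-64,"wx":0,"wy":0,"wz":0.615},
  {"dx":-211,"dy":-174,"dz":-80,"wx":0,"wy":0,"wz":0.769},
  {"dx":-253,"dy":-208,"dz":-96,"wx":0,"wy":0,"wz":0.922},
  {"dx":-295,"dy":-243,"dz":-112,"wx":0,"wy":0,"wz":1.076},
  {"dx":-337,"dy":-278,"dz":-129,"wx":0,"wy":0,"wz":1.23},
])

```text
time: 1.95
eef_pos: [0.4175, 0.1657, 0.3611]
tool_rot: [3.141, -0.0, 1.566]
contact_force: [0.6, 1.5, 0.3]
finger_gap: 0.0854
```

Run:
```python
from h import *
s=tcp()[2]; print(s['eef_pos'],s['tool_rot'])
rows([(0.53,-0.02,0.36,1.5708)],[4])
```

```text
[0.41748544 0.16566197 0.36106275] [ 3.14085484e+00 -3.48121555e-04  1.56580137e+00]
dx -46.3 dy 28.4 dz 0.3 wx 0.001 wy -0.000 wz -0.001
dx -92.5 dy 56.7 dz 0.5 wx 0.001 wy -0.000 wz -0.002
dx -138.8 dy 85.1 dz 0.8 wx 0.001 wy -0.000 wz -0.004
dx -185.1 dy 113.4 dz 1.1 wx 0.001 wy -0.000 wz -0.005
```

Call:
step_arm([
  {"dx":-46,"dy":28,"dz":0,"wx":0,"wy":0,"wz":0},
  {"dx":-92,"dy":57,"dz":0,"wx":0,"wy":0,"wz":0},
  {"dx":-139,"dy":85,"dz":0,"wx":0,"wy":0,"wz":0},
  {"dx":-185,"dy":113,"dz":0,"wx":0,"wy":0,"wz":0},
  {"dx":-185,"dy":113,"dz":0,"wx":0,"wy":0,"wz":0},
  {"dx":-185,"dy":113,"dz":0,"wx":0,"wy":0,"wz":0},
])

```text
time: 2.7
eef_pos: [0.5295, -0.0176, 0.36]
tool_rot: [-3.14, -0.001, 1.57]
contact_force: [-0.4, 0.1, 0.0]
finger_gap: 0.0855
```

```bash
cat >> h.py <<'E'
def snap(tag,n='wrist'):
    C=cam(n); im=imaging.get_image(n); np.savez(tag+'.npz',im=im,K=C[0],R=C[1],t=C[2])
    cv2.imwrite(f'pics/{tag}.png',cv2.resize(im,(800,600),interpolation=cv2.INTER_CUBIC)); s=manip.get_state(); print(s['time'],s['eef_pos'],s['tool_rot'])
    return C,im
def load(tag):
    d=np.load(tag+'.npz'); return (d['K'],d['R'],d['t']),d['im']
E
python3 -c "
from h import *
snap('w2')"
```

```text
2.75 [ 0.52928559 -0.01700955  0.36022052] [-3.14087165e+00 -7.05219819e-04  1.57114841e+00]
```

View pics/w2.png

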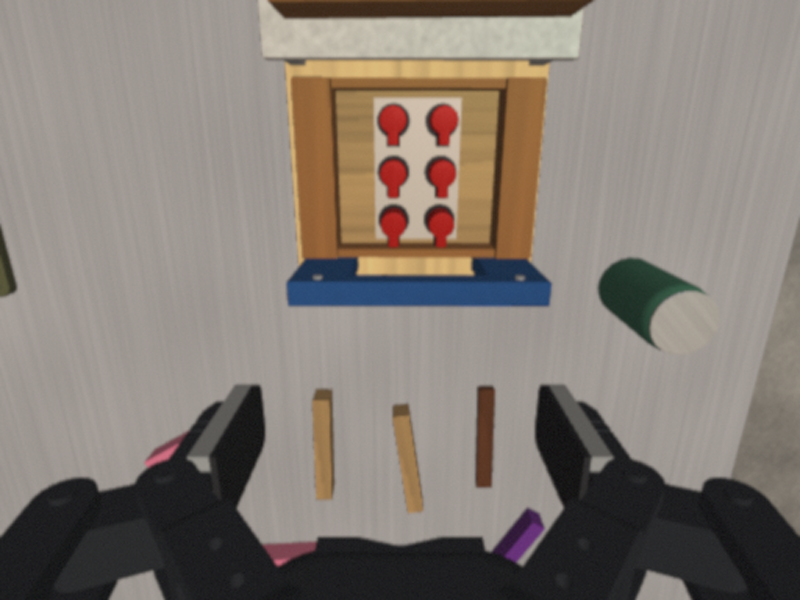

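The wrist view shows the station rails at (315,165) and (522,165), the blue stop at (418,285) and the ledge edge at (420,50). The pale sticks are at (323,445) and (408,458) and the thin dark one at (485,437). I'll enlarge the crops to get corners.

Run:
```python
from h import *
C,im=load('w2')
cv2.imwrite('pics/w2c.png',cv2.resize(im[0:200,155:385],(0,0),fx=3.4,fy=3,interpolation=cv2.INTER_CUBIC)[:600,:800])
cv2.imwrite('pics/w2s.png',cv2.resize(im[235:340,180:330],(0,0),fx=5,fy=5,interpolation=cv2.INTER_CUBIC))
C2=cam('top')
a=im
```

```text
(no output)
```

View pics/w2c.png

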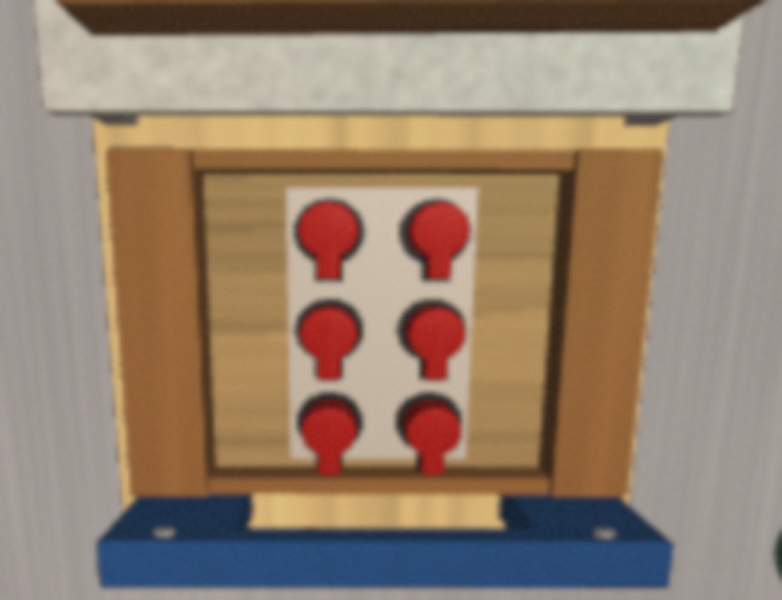

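View pics/w2s.png

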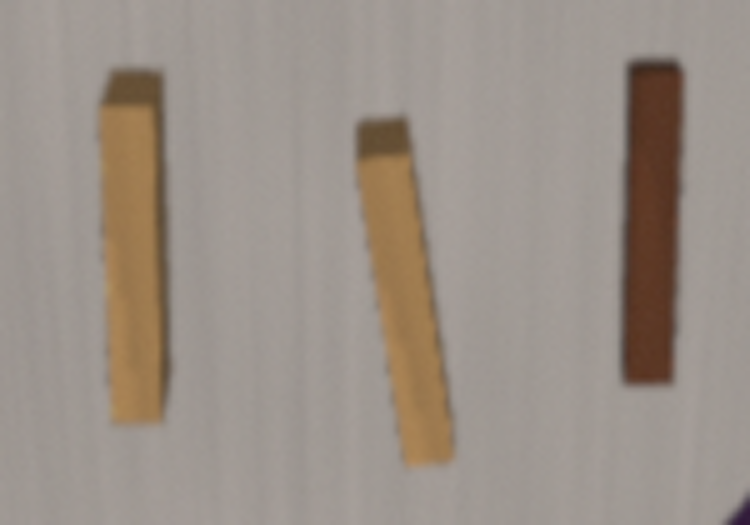

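```bash
cat > fit.py <<'E'
from h import *
from scipy.optimize import least_squares
C,im=load('w2')
c1=lambda x,y:((x+.5)/3.4-.5+155,(y+.5)/3-.5)
c2=lambda x,y:((x+.5)/5-.5+180,(y+.5)/5-.5+235)
S=[((-.08,-.11,.06),c1(107,150)),((-.08,-.076,.06),c1(191,150)),((.08,-.11,.06),c1(132,496)),((.08,-.076,.06),c1(208,495)),
((-.08,.076,.06),c1(577,150)),((-.08,.11,.06),c1(664,150)),((.08,.076,.06),c1(553,495)),((.08,.11,.06),c1(630,496)),
((-.09,-.125,.09),c1(45,109)),((-.09,.125,.09),c1(733,109)),((.082,-.11,.13),c1(100,541)),((.082,.11,.13),c1(670,541))]
def P(q,l,dz=0):
    c,s=np.cos(q[2]),np.sin(q[2]); return np.array([q[0]+c*l[0]-s*l[1],q[1]+s*l[0]+c*l[1],l[2]+dz])
def fit(S,q0,free=False):
    f=lambda q:np.concatenate([proj(C,P(q,l,q[3] if free else 0))-uv for l,uv in S])
    r=least_squares(f,q0+([0] if free else []),loss='soft_l1'); return r.x,f(r.x).reshape(-1,2)
for fr in (0,1):
    q,e=fit(S,[.55,.03,-1.57],fr); print('station',q.round(4)); print(e.round(1).tolist())
L=.07;W=.01
for nm,pts in (('near',[(102,104),(157,104),(163,421),(111,423)]),('far',[(357,157),(410,155),(455,461),(404,465)])):
    ll=[(-L,-W,.028),(-L,W,.028),(L,W,.028),(L,-W,.028)]
    for fr in (0,1):
        q,e=fit(list(zip(ll,[c2(*p) for p in pts])),[.5,-.3,-1.57],fr); print(nm,q.round(4),e.round(1).tolist())
E
python3 fit.py
```

```text
station [ 0.5461  0.0324 -1.5716]
[[-0.6, -0.8], [0.2, -0.9], [-0.1, 0.3], [0.1, 0.6], [0.4, -0.9], [0.3, -0.9], [-0.1, 0.6], [-0.1, 0.3], [-0.5, 1.0], [0.2, 0.9], [-1.3, 0.1], [2.2, 0.1]]
station [ 0.5462  0.0322 -1.5718 -0.0021]
[[-0.2, -0.5], [0.5, -0.5], [0.2, 0.0], [0.4, 0.4], [0.1, -0.6], [-0.1, -0.6], [-0.4, 0.4], [-0.5, 0.0], [0.1, 1.4], [-0.4, 1.3], [-0.9, -0.3], [1.8, -0.2]]
near [ 0.4377 -0.2907 -1.6027] [[-0.1, -0.2], [0.1, 0.1], [0.0, 0.4], [0.0, -0.2]]
near [ 4.3740e-01 -2.9170e-01 -1.6026e+00 -1.3000e-03] [[-0.1, -0.1], [0.1, 0.2], [0.0, 0.3], [0.1, -0.3]]
far [ 0.5395 -0.3112 -1.443 ] [[-0.2, 0.2], [0.2, -0.6], [-0.0, 0.1], [-0.0, 0.3]]
far [ 0.5395 -0.3141 -1.4427 -0.0037] [[-0.1, 0.4], [0.2, -0.4], [-0.1, -0.1], [0.0, 0.1]]
```

Run:
```python
from h import *
rows([(0.49,-0.37,0.25,1.5708)],[7])
```

```text
dx -50.4 dy -5.6 dz 15.7 wx -0.001 wy -0.001 wz 0.000
dx -100.9 dy -11.2 dz 31.4 wx -0.001 wy -0.001 wz 0.000
dx -151.3 dy -16.9 dz 47.1 wx -0.001 wy -0.001 wz 0.000
dx -201.7 dy -22.5 dz 62.9 wx -0.001 wy -0.001 wz 0.000
dx -252.2 dy -28.1 dz 78.6 wx -0.001 wy -0.001 wz 0.000
dx -302.6 dy -33.7 dz 94.3 wx -0.001 wy -0.001 wz 0.000
dx -353.1 dy -39.3 dz 110.0 wx -0.001 wy -0.001 wz 0.000
```

Call:
step_arm([
  {"dx":-50,"dy":-6,"dz":16,"wx":0,"wy":0,"wz":0},
  {"dx":-101,"dy":-11,"dz":31,"wx":0,"wy":0,"wz":0},
  {"dx":-151,"dy":-17,"dz":47,"wx":0,"wy":0,"wz":0},
  {"dx":-202,"dy":-22,"dz":63,"wx":0,"wy":0,"wz":0},
  {"dx":-252,"dy":-28,"dz":79,"wx":0,"wy":0,"wz":0},
  {"dx":-303,"dy":-34,"dz":94,"wx":0,"wy":0,"wz":0},
  {"dx":-353,"dy":-39,"dz":110,"wx":0,"wy":0,"wz":0},
  {"dx":-353,"dy":-39,"dz":110,"wx":0,"wy":0,"wz":0},
])

```text
time: 3.75
eef_pos: [0.4902, -0.372, 0.2488]
tool_rot: [-3.14, -0.001, 1.569]
contact_force: [-0.4, 1.4, 0.2]
finger_gap: 0.0852
```

Call:
step_arm([
  {"dx":0,"dy":0,"dz":0,"wx":0,"wy":0,"wz":0},
])

```text
time: 3.88
eef_pos: [0.4912, -0.3691, 0.2505]
tool_rot: [3.142, -0.001, 1.572]
contact_force: [0.0, 0.2, 0.7]
finger_gap: 0.0852
```

Run:
```python
from h import *
snap('w3')
for r in trace('stick_a_mid','wrist'): print(r['p'],r['extent'])
```

```text
3.925 [ 0.49139141 -0.36887338  0.25091169] [ 3.14104309e+00 -4.84064564e-04  1.57254950e+00]
0.96 [25.5, 37.0, 138.6, 118.7]
0.84 [195.8, 23.7, 223.0, 151.1]
0.81 [127.3, 207.7, 238.4, 238.8]
```

View pics/w3.png

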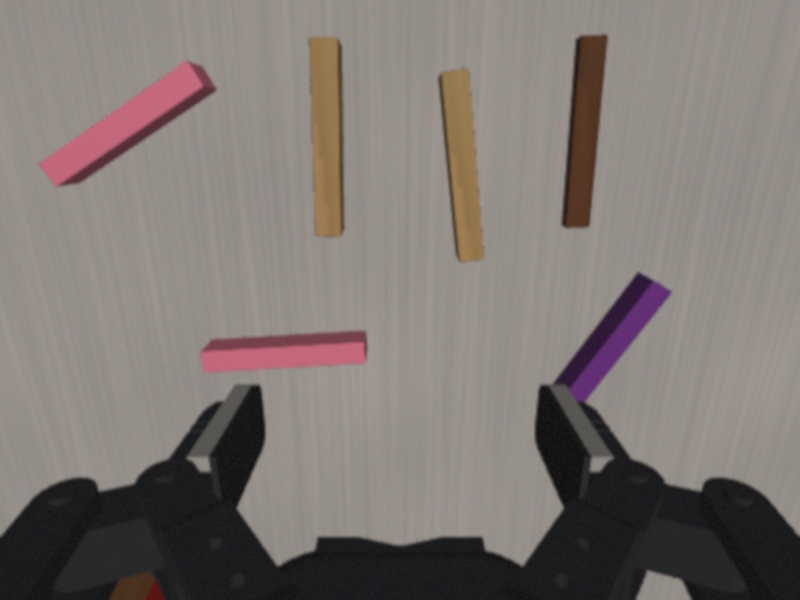

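The view shows candidates as follows: pale (326,137) and (462,165), pink (128,122) and (285,350), purple (612,335) and dark brown (585,130). Only the two pale wood ones fit; the pink and purple ones are excluded and the brown one is the thin stick. An enlarged crop should confirm this, and I'll triangulate from w2 and w3.

Run:
```python
from h import *
C3,im=load('w3'); C2,_=load('w2')
cv2.imwrite('pics/w3c.png',cv2.resize(im[10:185,185:335],(0,0),fx=3.4,fy=3.4,interpolation=cv2.INTER_CUBIC))
c3=lambda x,y:((x+.5)/1.5625-.5,(y+.5)/1.5625-.5)
c2=lambda x,y:((x+.5)/5-.5+180,(y+.5)/5-.5+235)
A3=[(309,38),(338,38),(342,235),(316,236)];A2=[(102,104),(157,104),(163,421),(111,423)]
B3=[(441,72),(468,70),(483,258),(459,261)];B2=[(357,157),(410,155),(455,461),(404,465)]
for a3,a2 in ((A3,A2),(B3,B2)):
    Q=np.array([tri([(C3,c3(*p)),(C2,c2(*q))]) for p,q in zip(a3,a2)]); print(Q.round(4)); print('c',Q.mean(0))
    Z=np.array([onz(C3,c3(*p),.028) for p in a3]); d=(Z[2]+Z[3]-Z[0]-Z[1]); print('w3 only',Z.mean(0),np.arctan2(d[1],d[0]))
```

```text
[[ 0.429  -0.2228  0.0248]
 [ 0.449  -0.2228  0.0248]
 [ 0.4459 -0.3609  0.0269]
 [ 0.4256 -0.3617  0.0271]]
c [ 0.43737725 -0.29205803  0.02590192]
w3 only [ 0.43776212 -0.2922356   0.028     ] -1.5896982662517452
[[ 0.5209 -0.2444  0.0254]
 [ 0.54   -0.2431  0.0259]
 [ 0.5581 -0.3792  0.0277]
 [ 0.5387 -0.3817  0.0274]]
c [ 0.53941577 -0.31210466  0.02660787]
w3 only [ 0.53919338 -0.31217655  0.028     ] -1.4384534631241161
```

View pics/w3c.png

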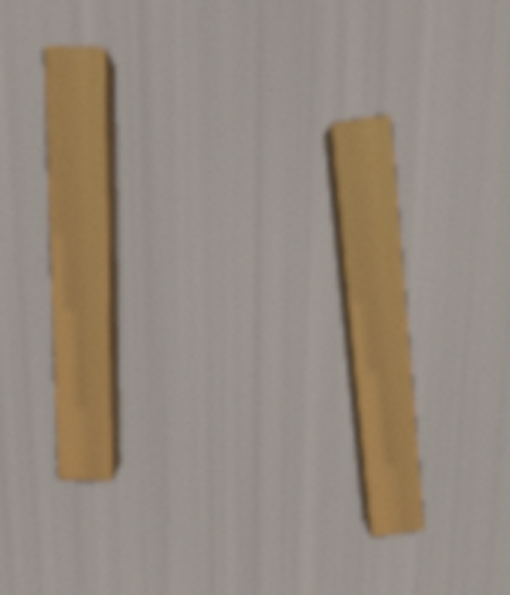

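The crop confirms two pale wooden sticks about 27 mm high, so I'll take the near one first.

Run:
```python
from h import *
rows([(0.4376,-0.292,0.12,1.542),(0.4376,-0.292,0.007,1.542)],[3,3])
```

```text
dx 25.7 dy -17.9 dz 43.7 wx 0.001 wy 0.000 wz 0.010
dx 51.3 dy -35.9 dz 87.4 wx 0.001 wy 0.000 wz 0.021
dx 77.0 dy -53.8 dz 131.1 wx 0.001 wy 0.000 wz 0.031
dx 77.0 dy -53.9 dz 168.8 wx 0.001 wy 0.000 wz 0.031
dx 77.0 dy -53.9 dz 206.4 wx 0.001 wy 0.000 wz 0.031
dx 77.0 dy -53.9 dz 244.1 wx 0.001 wy 0.000 wz 0.031
```

Call:
step_arm([
  {"dx":26,"dy":-18,"dz":44,"wx":0,"wy":0,"wz":0.01},
  {"dx":51,"dy":-36,"dz":87,"wx":0,"wy":0,"wz":0.02},
  {"dx":77,"dy":-54,"dz":131,"wx":0,"wy":0,"wz":0.03},
  {"dx":77,"dy":-54,"dz":175,"wx":0,"wy":0,"wz":0.03},
  {"dx":77,"dy":-54,"dz":212,"wx":0,"wy":0,"wz":0.03},
  {"dx":77,"dy":-54,"dz":232,"wx":0,"wy":0,"wz":0.03},
  {"dx":77,"dy":-54,"dz":241,"wx":0,"wy":0,"wz":0.03},
  {"dx":77,"dy":-54,"dz":241,"wx":0,"wy":0,"wz":0.03},
])

```text
time: 4.97
eef_pos: [0.4374, -0.2931, 0.0096]
tool_rot: [3.141, 0.0, 1.542]
contact_force: [0.6, -0.7, 0.5]
finger_gap: 0.0854
```

Run:
```python
from h import *
snap('w4');rows([(0.4376,-0.292,0.008,1.542)],[1])
```

```text
5.025 [ 0.43769806 -0.29361064  0.01011459] [3.14045833e+00 7.98621915e-04 1.54174330e+00]
dx 1.6 dy -0.1 dz 2.1 wx 0.001 wy 0.001 wz -0.000
```

View pics/w4.png

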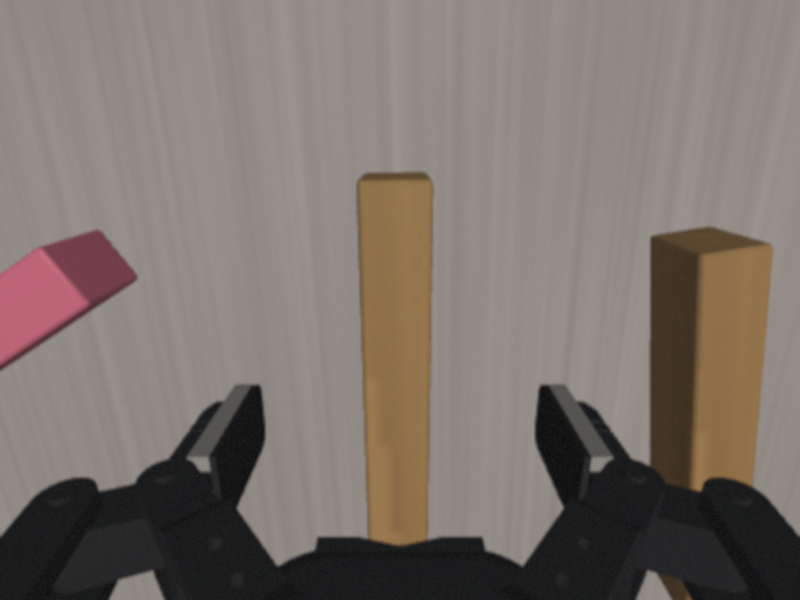

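The stick (397,360) is centred between the fingers, so I'm closing on it.

Call:
step_arm([
  {"dx":1,"dy":0,"dz":3,"wx":0,"wy":0,"wz":0},
  {"dx":1,"dy":0,"dz":3,"wx":0,"wy":0,"wz":0},
  {"dx":1,"dy":0,"dz":3,"wx":0,"wy":0,"wz":0},
  {"dx":1,"dy":0,"dz":3,"wx":0,"wy":0,"wz":0},
  {"dx":1,"dy":0,"dz":3,"wx":0,"wy":0,"wz":0},
  {"dx":1,"dy":0,"dz":3,"wx":0,"wy":0,"wz":0},
], grip=1, squeeze=40)

```text
time: 5.78
eef_pos: [0.4372, -0.2931, 0.0067]
tool_rot: [3.141, 0.001, 1.541]
contact_force: [0.2, -0.4, 5.0]
finger_gap: 0.0191
```

Call:
step_arm([
  {"dx":0,"dy":0,"dz":0,"wx":0,"wy":0,"wz":0},
  {"dx":0,"dy":0,"dz":0,"wx":0,"wy":0,"wz":0},
])

```text
time: 6.02
eef_pos: [0.4373, -0.2931, 0.0067]
tool_rot: [3.141, 0.001, 1.541]
contact_force: [0.2, -0.4, 4.5]
finger_gap: 0.0191
```

Run:
```python
from h import *
rows([(0.4373,-0.2931,0.15,1.541),(0.4531,0.0313,0.21,1.570),(.4531,.0313,.10,1.570)],[3,6,3])
```

```text
dx -0.0 dy 0.0 dz -47.8 wx 0.001 wy 0.001 wz -0.000
dx -0.1 dy 0.1 dz -95.5 wx 0.001 wy 0.001 wz -0.000
dx -0.1 dy 0.1 dz -143.3 wx 0.001 wy 0.001 wz -0.000
dx 54.0 dy 1.2 dz -153.3 wx 0.001 wy 0.001 wz -0.005
dx 108.1 dy 2.2 dz -163.3 wx 0.001 wy 0.001 wz -0.010
dx 162.2 dy 3.2 dz -173.4 wx 0.001 wy 0.001 wz -0.015
dx 216.4 dy 4.2 dz -183.4 wx 0.001 wy 0.001 wz -0.020
dx 270.5 dy 5.2 dz -193.5 wx 0.001 wy 0.001 wz -0.024
dx 324.6 dy 6.2 dz -203.5 wx 0.001 wy 0.001 wz -0.029
dx 324.6 dy 6.2 dz -166.8 wx 0.001 wy 0.001 wz -0.029
dx 324.6 dy 6.2 dz -130.2 wx 0.001 wy 0.001 wz -0.029
dx 324.7 dy 6.1 dz -93.5 wx 0.001 wy 0.001 wz -0.029
```

Call:
step_arm([
  {"dx":0,"dy":0,"dz":-40,"wx":0,"wy":0,"wz":0},
  {"dx":0,"dy":0,"dz":-90,"wx":0,"wy":0,"wz":0},
  {"dx":0,"dy":0,"dz":-143,"wx":0,"wy":0,"wz":0},
  {"dx":40,"dy":1,"dz":-175,"wx":0,"wy":0,"wz":-0.005},
  {"dx":95,"dy":2,"dz":-190,"wx":0,"wy":0,"wz":-0.01},
  {"dx":155,"dy":3,"dz":-200,"wx":0,"wy":0,"wz":-0.015},
  {"dx":215,"dy":4,"dz":-200,"wx":0,"wy":0,"wz":-0.02},
  {"dx":272,"dy":5,"dz":-200,"wx":0,"wy":0,"wz":-0.025},
])

```text
time: 7.02
eef_pos: [0.4495, -0.0191, 0.2062]
tool_rot: [-3.141, -0.0, 1.566]
contact_force: [0.7, 0.0, -0.5]
finger_gap: 0.0194
```

Run:
```python
from h import *
print(tcp()[2]['eef_pos'],tcp()[2]['finger_gap'])
rows([(0.4531,0.0313,0.21,1.570),(.4531,.0313,.085,1.570)],[2,4])
```

```text
[ 0.44949328 -0.01910753  0.20617338] 0.01937747084060599
dx 25.2 dy 1.7 dz -1.9 wx -0.000 wy -0.000 wz -0.002
dx 50.4 dy 3.3 dz -3.8 wx -0.000 wy -0.000 wz -0.004
dx 50.4 dy 3.4 dz 27.4 wx -0.000 wy -0.000 wz -0.004
dx 50.4 dy 3.4 dz 58.7 wx -0.000 wy -0.000 wz -0.004
dx 50.4 dy 3.4 dz 89.9 wx -0.000 wy -0.000 wz -0.004
dx 50.4 dy 3.4 dz 121.2 wx -0.000 wy -0.000 wz -0.004
```

Call:
step_arm([
  {"dx":25,"dy":1,"dz":0,"wx":0,"wy":0,"wz":0},
  {"dx":50,"dy":3,"dz":0,"wx":0,"wy":0,"wz":-0.004},
  {"dx":50,"dy":3,"dz":35,"wx":0,"wy":0,"wz":-0.004},
  {"dx":50,"dy":3,"dz":70,"wx":0,"wy":0,"wz":-0.004},
  {"dx":50,"dy":3,"dz":95,"wx":0,"wy":0,"wz":-0.004},
  {"dx":50,"dy":3,"dz":105,"wx":0,"wy":0,"wz":-0.004},
  {"dx":50,"dy":3,"dz":105,"wx":0,"wy":0,"wz":-0.004},
  {"dx":50,"dy":3,"dz":105,"wx":0,"wy":0,"wz":-0.004},
])

```text
time: 8.02
eef_pos: [0.4542, 0.0289, 0.1021]
tool_rot: [3.14, 0.0, 1.57]
contact_force: [0.4, 0.8, 0.3]
finger_gap: 0.0191
```

Run:
```python
from h import *
snap('w5'); print(tcp()[2]['finger_gap'])
rows([(.4531,.0313,.0667,1.570)],[1])
snap('s5','side')
```

```text
8.075 [0.45430324 0.02891268 0.10224841] [3.13942087e+00 6.84092695e-05 1.56969832e+00]
0.019162159809398744
dx 2.4 dy -1.3 dz 35.5 wx 0.002 wy 0.000 wz -0.000
8.125 [0.45426212 0.02891483 0.1022578 ] [3.13939434e+00 8.85435825e-05 1.56971938e+00]
```

View pics/w5.png

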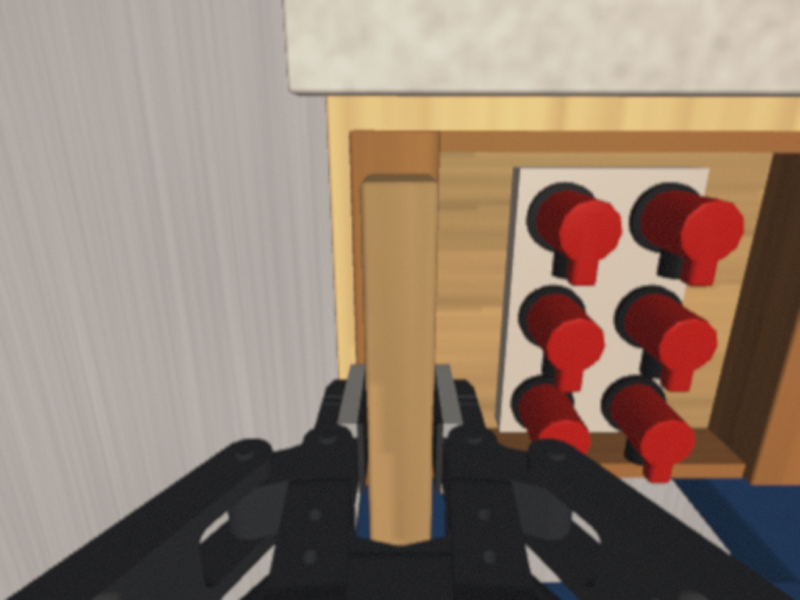

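The stick's end is at (400,180) over the rail, whose end corners are (350,130) and (438,130). I'll check alignment numerically.

Run:
```python
from h import *
C,im=load('w5'); c3=lambda x,y:((x+.5)/1.5625-.5,(y+.5)/1.5625-.5)
for p in [(350,130),(438,130)]: print('rail',onz(C,c3(*p),.06).round(4))
for p in [(291,95)]: print('ledge',onz(C,c3(*p),.09).round(4))
z=.1022-.0067+.028
for p in [(363,181),(437,180),(432,540),(370,540)]: print('stick',onz(C,c3(*p),z).round(4))
```

```text
rail [0.4366 0.1125 0.06  ]
rail [0.4691 0.1125 0.06  ]
ledge [0.4221 0.1222 0.09  ]
stick [0.4457 0.0997 0.1235]
stick [0.4642 0.0999 0.1235]
stick [ 0.4652 -0.0148  0.1235]
stick [ 0.445  -0.0148  0.1235]
```

Call:
step_arm([
  {"dx":2.5,"dy":-1.7,"dz":10,"wx":0,"wy":0,"wz":0},
  {"dx":2.5,"dy":-1.7,"dz":20,"wx":0,"wy":0,"wz":0},
  {"dx":2.5,"dy":-1.7,"dz":28,"wx":0,"wy":0,"wz":0},
  {"dx":2.5,"dy":-1.7,"dz":32,"wx":0,"wy":0,"wz":0},
  {"dx":2.5,"dy":-1.7,"dz":33.5,"wx":0,"wy":0,"wz":0},
  {"dx":2.5,"dy":-1.7,"dz":34.5,"wx":0,"wy":0,"wz":0},
  {"dx":2.5,"dy":-1.7,"dz":34.5,"wx":0,"wy":0,"wz":0},
])

```text
time: 9.0
eef_pos: [0.4518, 0.0315, 0.0669]
tool_rot: [3.141, 0.0, 1.57]
contact_force: [-0.4, 0.2, -0.7]
finger_gap: 0.0192
```

Call:
step_arm([
  {"dx":0,"dy":0.5,"dz":0.7,"wx":0,"wy":0,"wz":0},
  {"dx":0,"dy":0.5,"dz":1,"wx":0,"wy":0,"wz":0},
  {"dx":0,"dy":0.5,"dz":1,"wx":0,"wy":0,"wz":0},
])

```text
time: 9.38
eef_pos: [0.452, 0.0315, 0.0667]
tool_rot: [3.141, 0.0, 1.57]
contact_force: [-2.9, -0.1, 8.4]
finger_gap: 0.0191
```

Call:
step_arm([
  {"dx":0,"dy":0,"dz":-0.5,"wx":0,"wy":0,"wz":0},
  {"dx":0,"dy":0,"dz":-0.5,"wx":0,"wy":0,"wz":0},
  {"dx":0,"dy":0,"dz":-0.5,"wx":0,"wy":0,"wz":0},
  {"dx":0,"dy":0,"dz":-0.5,"wx":0,"wy":0,"wz":0},
], grip=0.5)

```text
time: 9.88
eef_pos: [0.4521, 0.0315, 0.0662]
tool_rot: [-3.141, 0.0, 1.57]
contact_force: [-0.2, -0.4, -0.5]
finger_gap: 0.0426
```

Call:
step_arm([
  {"dx":0,"dy":0,"dz":-15,"wx":0,"wy":0,"wz":0},
  {"dx":0,"dy":0,"dz":-45,"wx":0,"wy":0,"wz":0},
  {"dx":0,"dy":0,"dz":-90,"wx":0,"wy":0,"wz":0},
  {"dx":0,"dy":0,"dz":-140,"wx":0,"wy":0,"wz":0},
  {"dx":-40,"dy":10,"dz":-150,"wx":0,"wy":0,"wz":0},
  {"dx":-90,"dy":20,"dz":-150,"wx":0,"wy":0,"wz":0},
  {"dx":-90,"dy":20,"dz":-150,"wx":0,"wy":0,"wz":0},
  {"dx":-90,"dy":20,"dz":-150,"wx":0,"wy":0,"wz":0},
])

```text
time: 10.88
eef_pos: [0.4715, -0.0583, 0.2159]
tool_rot: [-3.14, -0.001, 1.569]
contact_force: [0.2, 0.1, -0.5]
finger_gap: 0.0421
```

Run:
```python
from h import *
snap('w6'); rows([(.5393,-.312,.12,1.7)],[6])
```

```text
10.925 [ 0.47133493 -0.05787323  0.21581743] [-3.14011985e+00 -8.53094153e-04  1.56973845e+00]
dx -42.4 dy 11.4 dz 15.9 wx -0.001 wy -0.001 wz -0.022
dx -84.7 dy 22.8 dz 31.8 wx -0.001 wy -0.001 wz -0.043
dx -127.1 dy 34.2 dz 47.8 wx -0.001 wy -0.001 wz -0.065
dx -169.4 dy 45.6 dz 63.7 wx -0.001 wy -0.001 wz -0.087
dx -211.8 dy 57.0 dz 79.6 wx -0.001 wy -0.001 wz -0.109
dx -254.1 dy 68.4 dz 95.5 wx -0.001 wy -0.001 wz -0.130
```

View pics/w6.png

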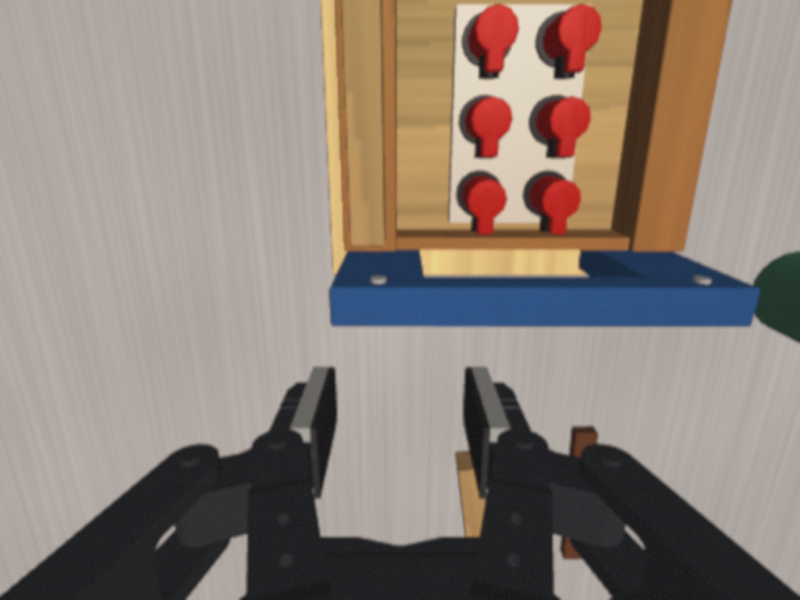

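The first stick rests on the near rail (365,120). On to the second one.

Call:
step_arm([
  {"dx":-42,"dy":11,"dz":0,"wx":0,"wy":0,"wz":-0.022},
  {"dx":-85,"dy":23,"dz":0,"wx":0,"wy":0,"wz":-0.044},
  {"dx":-127,"dy":34,"dz":16,"wx":0,"wy":0,"wz":-0.066},
  {"dx":-169,"dy":46,"dz":40,"wx":0,"wy":0,"wz":-0.088},
  {"dx":-212,"dy":57,"dz":70,"wx":0,"wy":0,"wz":-0.11},
  {"dx":-254,"dy":68,"dz":100,"wx":0,"wy":0,"wz":-0.13},
  {"dx":-254,"dy":68,"dz":120,"wx":0,"wy":0,"wz":-0.13},
  {"dx":-254,"dy":68,"dz":120,"wx":0,"wy":0,"wz":-0.13},
], grip=0)

```text
time: 11.92
eef_pos: [0.5385, -0.3105, 0.0938]
tool_rot: [-3.137, -0.004, 1.701]
contact_force: [-0.2, 0.6, -0.4]
finger_gap: 0.0854
```

Run:
```python
from h import *
snap('w7'); rows([(.5393,-.312,.0068,1.7006)],[3])
```

```text
11.975 [ 0.53926219 -0.3108395   0.09530858] [-3.13933111e+00 -2.42044891e-03  1.70096348e+00]
dx -0.5 dy 0.0 dz 29.5 wx -0.002 wy -0.002 wz 0.000
dx -0.9 dy 0.1 dz 59.0 wx -0.002 wy -0.002 wz 0.000
dx -1.4 dy 0.1 dz 88.5 wx -0.002 wy -0.002 wz 0.000
```

View pics/w7.png

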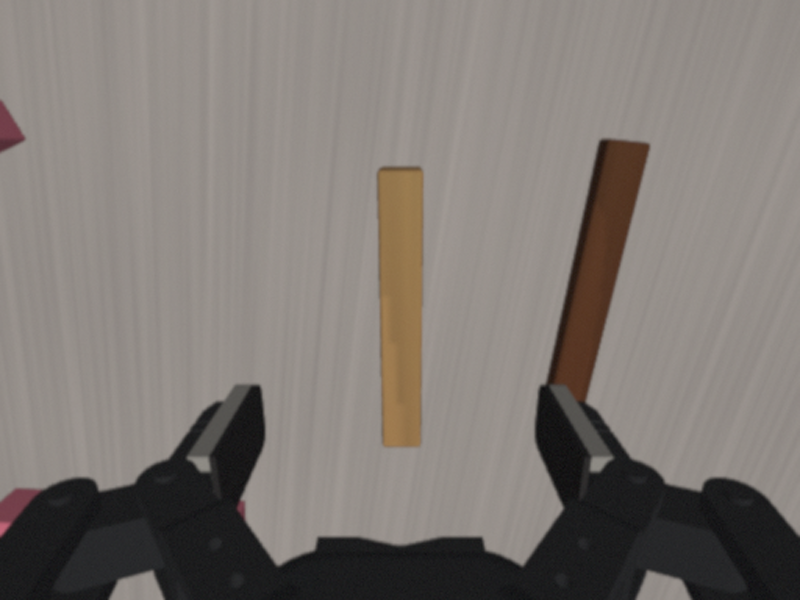

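The stick (402,305) is centred and the dark one is clear on the right. I'll descend with the fingers partly closed for extra clearance.

Call:
step_arm([
  {"dx":-1,"dy":0,"dz":30,"wx":0,"wy":0,"wz":0},
  {"dx":-1.4,"dy":0,"dz":60,"wx":0,"wy":0,"wz":0},
  {"dx":-1.4,"dy":0,"dz":78,"wx":0,"wy":0,"wz":0},
  {"dx":-1.4,"dy":0,"dz":85,"wx":0,"wy":0,"wz":0},
  {"dx":-1.4,"dy":0,"dz":87,"wx":0,"wy":0,"wz":0},
  {"dx":-1.4,"dy":0,"dz":87,"wx":0,"wy":0,"wz":0},
], grip=0.35)

```text
time: 12.72
eef_pos: [0.5406, -0.3143, 0.0101]
tool_rot: [3.14, 0.001, 1.7]
contact_force: [0.7, 0.5, 0.5]
finger_gap: 0.0556
```

Call:
step_arm([
  {"dx":0,"dy":0,"dz":0,"wx":0,"wy":0,"wz":0},
  {"dx":0,"dy":0,"dz":0,"wx":0,"wy":0,"wz":0},
  {"dx":0,"dy":0,"dz":0,"wx":0,"wy":0,"wz":0},
  {"dx":0,"dy":0,"dz":0,"wx":0,"wy":0,"wz":0},
  {"dx":0,"dy":0,"dz":0,"wx":0,"wy":0,"wz":0},
], grip=1, squeeze=40)

```text
time: 13.35
eef_pos: [0.5405, -0.3144, 0.01]
tool_rot: [3.141, 0.001, 1.7]
contact_force: [0.8, 0.5, 6.8]
finger_gap: 0.0189
```

Run:
```python
from h import *
print(tcp()[2]['eef_pos'])
rows([(.5393,-.312,.207,1.7006),(.639,.031,.21,1.570)],[4,7])
```

```text
[ 0.54050994 -0.31441324  0.01004527]
dx 0.6 dy -0.2 dz -49.2 wx 0.001 wy 0.001 wz -0.000
dx 1.2 dy -0.3 dz -98.5 wx 0.001 wy 0.001 wz -0.000
dx 1.8 dy -0.5 dz -147.7 wx 0.001 wy 0.001 wz -0.001
dx 2.4 dy -0.7 dz -197.0 wx 0.001 wy 0.001 wz -0.001
dx 49.1 dy 19.7 dz -197.4 wx 0.001 wy 0.001 wz 0.018
dx 95.9 dy 40.2 dz -197.9 wx 0.001 wy 0.001 wz 0.036
dx 142.6 dy 60.6 dz -198.3 wx 0.001 wy 0.001 wz 0.055
dx 189.4 dy 81.0 dz -198.8 wx 0.001 wy 0.001 wz 0.074
dx 236.2 dy 101.4 dz -199.2 wx 0.001 wy 0.001 wz 0.092
dx 282.9 dy 121.9 dz -199.7 wx 0.001 wy 0.001 wz 0.111
dx 329.7 dy 142.3 dz -200.1 wx 0.001 wy 0.001 wz 0.130
```

Call:
step_arm([
  {"dx":0,"dy":0,"dz":-40,"wx":0,"wy":0,"wz":0},
  {"dx":0,"dy":0,"dz":-95,"wx":0,"wy":0,"wz":0},
  {"dx":1,"dy":0,"dz":-150,"wx":0,"wy":0,"wz":0.01},
  {"dx":20,"dy":8,"dz":-195,"wx":0,"wy":0,"wz":0.02},
  {"dx":65,"dy":27,"dz":-200,"wx":0,"wy":0,"wz":0.04},
  {"dx":115,"dy":48,"dz":-200,"wx":0,"wy":0,"wz":0.06},
  {"dx":165,"dy":70,"dz":-200,"wx":0,"wy":0,"wz":0.085},
  {"dx":215,"dy":92,"dz":-200,"wx":0,"wy":0,"wz":0.11},
])

```text
time: 14.35
eef_pos: [0.6033, -0.0873, 0.2088]
tool_rot: [-3.141, -0.0, 1.589]
contact_force: [0.9, 0.5, -1.4]
finger_gap: 0.0194
```

Run:
```python
from h import *
rows([(.639,.030,.21,1.570),(.639,.030,.105,1.570)],[3,3])
```

```text
dx 38.9 dy 12.6 dz -0.4 wx -0.001 wy -0.000 wz 0.006
dx 77.8 dy 25.2 dz -0.8 wx -0.001 wy -0.000 wz 0.012
dx 116.7 dy 37.7 dz -1.2 wx -0.001 wy -0.000 wz 0.019
dx 116.7 dy 37.8 dz 33.8 wx -0.001 wy -0.000 wz 0.019
dx 116.6 dy 37.8 dz 68.8 wx -0.001 wy -0.000 wz 0.019
dx 116.6 dy 37.9 dz 103.8 wx -0.001 wy -0.000 wz 0.019
```

Call:
step_arm([
  {"dx":39,"dy":13,"dz":0,"wx":0,"wy":0,"wz":0.006},
  {"dx":78,"dy":25,"dz":0,"wx":0,"wy":0,"wz":0.013},
  {"dx":117,"dy":38,"dz":0,"wx":0,"wy":0,"wz":0.019},
  {"dx":117,"dy":38,"dz":35,"wx":0,"wy":0,"wz":0.019},
  {"dx":117,"dy":38,"dz":75,"wx":0,"wy":0,"wz":0.019},
  {"dx":117,"dy":38,"dz":100,"wx":0,"wy":0,"wz":0.019},
  {"dx":117,"dy":38,"dz":104,"wx":0,"wy":0,"wz":0.019},
  {"dx":117,"dy":38,"dz":104,"wx":0,"wy":0,"wz":0.019},
])

```text
time: 15.35
eef_pos: [0.6395, 0.0287, 0.1054]
tool_rot: [-3.141, 0.0, 1.571]
contact_force: [0.3, -0.1, 0.1]
finger_gap: 0.0189
```

Call:
step_arm([
  {"dx":0,"dy":0,"dz":0,"wx":0,"wy":0,"wz":0},
])

```text
time: 15.48
eef_pos: [0.6404, 0.0286, 0.1067]
tool_rot: [3.139, 0.0, 1.571]
contact_force: [-0.2, -1.1, -0.3]
finger_gap: 0.0188
```

Run:
```python
from h import *
snap('w8')
```

```text
15.525 [0.64043351 0.02864211 0.10683221] [3.13876433e+00 7.43389373e-05 1.57063568e+00]
```

View pics/w8.png

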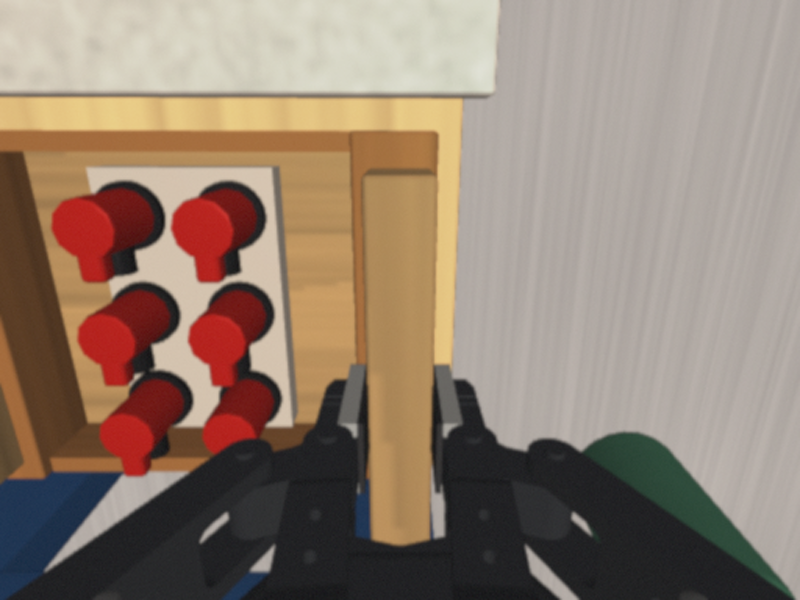

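The stick is over the far rail, whose end corners are (350,132) and (438,132), with its own end at (399,173). The can at (630,470) is well clear.

Run:
```python
from h import *
C,im=load('w8'); c3=lambda x,y:((x+.5)/1.5625-.5,(y+.5)/1.5625-.5)
for p in [(350,132),(438,132)]: print('rail',onz(C,c3(*p),.06).round(4))
z=.1068-.0085+.028
for p in [(362,176),(435,176),(431,540),(371,540)]: print('stick',onz(C,c3(*p),z).round(4))
rows([(.639,.0297,.0685,1.5700)],[1])
```

```text
rail [0.6224 0.1116 0.06  ]
rail [0.6557 0.1116 0.06  ]
stick [0.6315 0.1005 0.1263]
stick [0.65   0.1005 0.1263]
stick [ 0.6514 -0.017   0.1263]
stick [ 0.6315 -0.017   0.1263]
dx 1.1 dy -1.5 dz 38.3 wx 0.003 wy 0.000 wz 0.001
```

Call:
step_arm([
  {"dx":1.3,"dy":-1.8,"dz":12,"wx":0.002,"wy":0,"wz":0},
  {"dx":1.3,"dy":-1.8,"dz":24,"wx":0.002,"wy":0,"wz":0},
  {"dx":1.3,"dy":-1.8,"dz":30,"wx":0.002,"wy":0,"wz":0},
  {"dx":1.3,"dy":-1.8,"dz":34,"wx":0.002,"wy":0,"wz":0},
  {"dx":1.3,"dy":-1.8,"dz":35,"wx":0.002,"wy":0,"wz":0},
  {"dx":1.3,"dy":-1.8,"dz":35,"wx":0.002,"wy":0,"wz":0},
])

```text
time: 16.27
eef_pos: [0.6377, 0.0301, 0.0704]
tool_rot: [-3.14, 0.0, 1.571]
contact_force: [0.1, -0.1, -0.8]
finger_gap: 0.0192
```

Call:
step_arm([
  {"dx":0,"dy":0,"dz":0.8,"wx":0,"wy":0,"wz":0},
  {"dx":0,"dy":0,"dz":1.5,"wx":0,"wy":0,"wz":0},
  {"dx":0,"dy":0,"dz":1.5,"wx":0,"wy":0,"wz":0},
])

```text
time: 16.65
eef_pos: [0.6379, 0.03, 0.07]
tool_rot: [-3.141, 0.0, 1.571]
contact_force: [-2.6, 0.3, 4.9]
finger_gap: 0.0195
```

Call:
step_arm([
  {"dx":0,"dy":0,"dz":0,"wx":0,"wy":0,"wz":0},
  {"dx":0,"dy":0,"dz":-0.5,"wx":0,"wy":0,"wz":0},
  {"dx":0,"dy":0,"dz":-0.5,"wx":0,"wy":0,"wz":0},
  {"dx":0,"dy":0,"dz":-0.5,"wx":0,"wy":0,"wz":0},
], grip=0.5)

```text
time: 17.15
eef_pos: [0.6375, 0.0301, 0.0691]
tool_rot: [-3.139, -0.0, 1.571]
contact_force: [-0.0, -0.1, 0.2]
finger_gap: 0.0428
```

Call:
step_arm([
  {"dx":0,"dy":0,"dz":-15,"wx":0,"wy":0,"wz":0},
  {"dx":0,"dy":0,"dz":-45,"wx":0,"wy":0,"wz":0},
  {"dx":0,"dy":0,"dz":-95,"wx":0,"wy":0,"wz":0},
  {"dx":0,"dy":0,"dz":-150,"wx":0,"wy":0,"wz":0},
  {"dx":-10,"dy":-45,"dz":-200,"wx":0,"wy":0,"wz":0},
  {"dx":-30,"dy":-90,"dz":-210,"wx":0,"wy":0,"wz":0},
  {"dx":-30,"dy":-90,"dz":-210,"wx":0,"wy":0,"wz":0},
  {"dx":-30,"dy":-90,"dz":-210,"wx":0,"wy":0,"wz":0},
])

```text
time: 18.15
eef_pos: [0.5484, 0.0001, 0.2805]
tool_rot: [3.141, -0.0, 1.57]
contact_force: [0.3, 0.1, -0.4]
finger_gap: 0.0428
```

Run:
```python
from h import *
C,im=snap('w9'); snap('t9','top')
cv2.imwrite('pics/w9c.png',cv2.resize(im[0:200,115:395],(0,0),fx=2.85,fy=3,interpolation=cv2.INTER_CUBIC))
```

```text
18.2 [5.48668121e-01 2.21930653e-04 2.79826674e-01] [-3.14085121e+00 -2.07832643e-04  1.57069752e+00]
18.25 [5.48743728e-01 2.97253362e-04 2.79304618e-01] [-3.13982604e+00 -1.80875066e-04  1.57100104e+00]
```

View pics/w9.png

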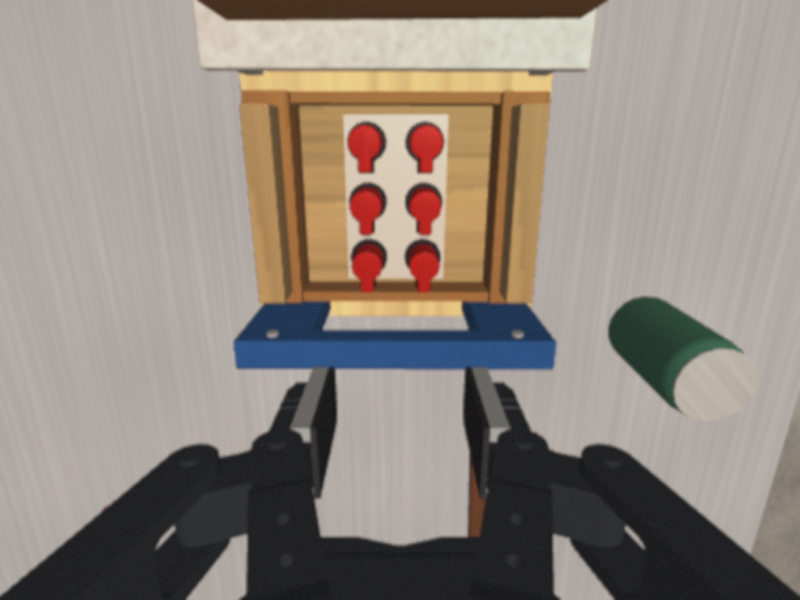

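View pics/t9.png

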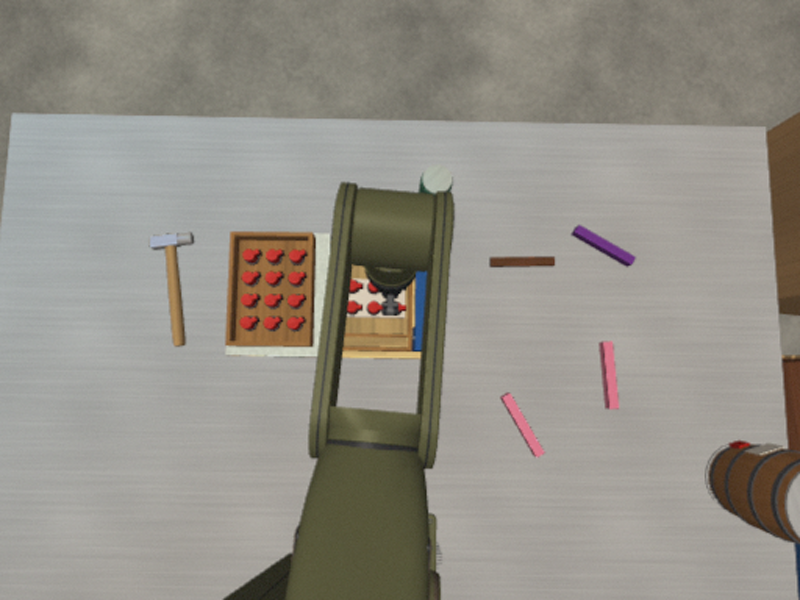

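Both sticks lie on the rails, at (265,200) and (525,200). I'll measure them in the crop.

View pics/w9c.png

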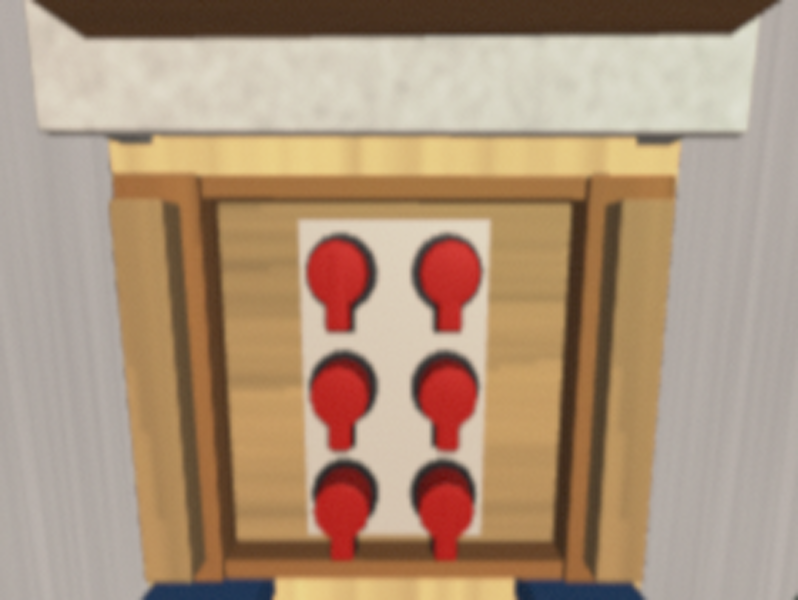

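Run:
```python
from h import *
C,im=load('w9'); c=lambda x,y:((x+.5)/2.85-.5+115,(y+.5)/3-.5)
for n,z,ps in (('near',.088,[(109,199),(163,201),(147,579),(192,579)]),('far',.088,[(624,201),(676,199),(600,579),(647,579)]),('rail',.06,[(112,177),(197,178),(590,178),(675,177)]),('ledge',.09,[(42,130),(747,130)]),('tray',.09,[(85,38),(735,33)]),('traytop',.14,[(30,0),(780,0)])):
    print(n,[onz(C,c(*p),z)[:2].round(4).tolist() for p in ps])
s=manip.get_state();print(s['time'])
```

```text
near [[0.4435, 0.102], [0.4629, 0.1014], [0.4442, -0.036], [0.4627, -0.036]]
far [[0.6293, 0.1012], [0.648, 0.1018], [0.6305, -0.0361], [0.6498, -0.0361]]
rail [[0.4366, 0.1113], [0.4696, 0.1109], [0.6222, 0.1108], [0.6551, 0.1111]]
ledge [[0.4229, 0.1233], [0.6702, 0.1231]]
tray [[0.4411, 0.1504], [0.6625, 0.1516]]
traytop [[0.4426, 0.1492], [0.6574, 0.149]]
18.25
```

The sticks are centred within 1 mm on the rails. Next I'll measure the tray's rear edge in the top picture.

Run:
```python
from h import *
C,im=load('t9')
cv2.imwrite('pics/t9c.png',cv2.resize(im[135:240,130:230],(0,0),fx=5.5,fy=5.5,interpolation=cv2.INTER_CUBIC))
rows([(.551,.20,.28,1.57),(.551,.345,.24,1.57)],[4,3])
```

```text
dx 49.9 dy 0.6 dz -0.2 wx -0.002 wy -0.000 wz 0.000
dx 99.9 dy 1.1 dz -0.3 wx -0.002 wy -0.000 wz 0.001
dx 149.8 dy 1.7 dz -0.5 wx -0.002 wy -0.000 wz 0.001
dx 199.7 dy 2.3 dz -0.7 wx -0.002 wy -0.000 wz 0.001
dx 248.0 dy 2.3 dz 12.7 wx -0.002 wy -0.000 wz 0.001
dx 296.4 dy 2.4 dz 26.0 wx -0.002 wy -0.000 wz 0.001
dx 344.7 dy 2.4 dz 39.4 wx -0.002 wy -0.000 wz 0.001
```

View pics/t9c.png

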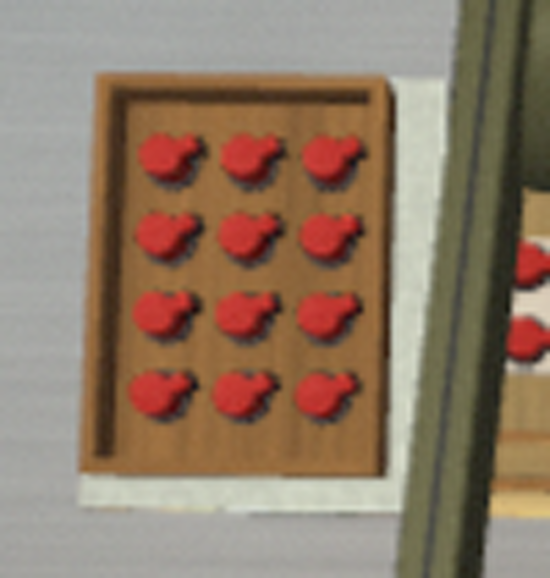

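Run:
```python
from h import *
C,im=load('t9'); c=lambda x,y:((x+.5)/5.5-.5+130,(y+.5)/5.5-.5+135)
for z,ps in ((.14,[(98,73),(80,470),(388,75),(384,473)]),(.09,[(79,507)])):
    print([onz(C,c(*p),z)[:2].round(4).tolist() for p in ps])
```

```text
[[0.6613, 0.3093], [0.4436, 0.3086], [0.6627, 0.15], [0.4441, 0.1457]]
[[0.4244, 0.322]]
```

The tray's rear wall is at y≈0.309 and its centre at x≈0.5525, nearly square. I'll move behind it with the gripper open, so that the two fingers make two contacts.

Call:
step_arm([
  {"dx":45,"dy":1,"dz":0,"wx":0,"wy":0,"wz":0},
  {"dx":100,"dy":2,"dz":0,"wx":0,"wy":0,"wz":0},
  {"dx":155,"dy":4,"dz":0,"wx":0,"wy":0,"wz":0},
  {"dx":210,"dy":4,"dz":0,"wx":0,"wy":0,"wz":0},
  {"dx":265,"dy":4,"dz":10,"wx":0,"wy":0,"wz":0},
  {"dx":320,"dy":4,"dz":25,"wx":0,"wy":0,"wz":0},
  {"dx":357,"dy":4,"dz":40,"wx":0,"wy":0,"wz":0},
  {"dx":357,"dy":4,"dz":60,"wx":0,"wy":0,"wz":0},
], grip=0)

```text
time: 19.25
eef_pos: [0.5521, 0.3616, 0.2173]
tool_rot: [-3.139, -0.001, 1.575]
contact_force: [0.1, -0.9, -0.6]
finger_gap: 0.0855
```

Run:
```python
from h import *
rows([(.5525,.355,.10,1.57)],[1]); print(manip.get_state()['eef_pos'])
```

```text
dx -6.7 dy 0.7 dz 117.3 wx -0.003 wy -0.001 wz 0.005
[0.55211356 0.3615544  0.21733492]
```

Call:
step_arm([
  {"dx":0,"dy":0,"dz":40,"wx":0,"wy":0,"wz":0},
  {"dx":0,"dy":0,"dz":85,"wx":0,"wy":0,"wz":0},
  {"dx":0,"dy":0,"dz":112,"wx":0,"wy":0,"wz":0},
  {"dx":0,"dy":0,"dz":118,"wx":0,"wy":0,"wz":0},
  {"dx":0,"dy":0,"dz":118,"wx":0,"wy":0,"wz":0},
])

```text
time: 19.88
eef_pos: [0.552, 0.3576, 0.1009]
tool_rot: [-3.139, 0.0, 1.571]
contact_force: [-0.2, -0.7, 0.5]
finger_gap: 0.0852
```

Run:
```python
from h import *
snap('s10','side'); rows([(.5525,.32,.098,1.57)],[1])
_,im=load('s10'); cv2.imwrite('pics/s10c.png',cv2.resize(im[80:240,150:350],(0,0),fx=3.7,fy=3.7,interpolation=cv2.INTER_CUBIC))
```

```text
19.925 [0.55252489 0.35783615 0.10194067] [-3.14065384e+00 -6.39583730e-04  1.57104250e+00]
dx -37.8 dy -0.0 dz 3.9 wx -0.001 wy -0.001 wz 0.001
```

View pics/s10c.png

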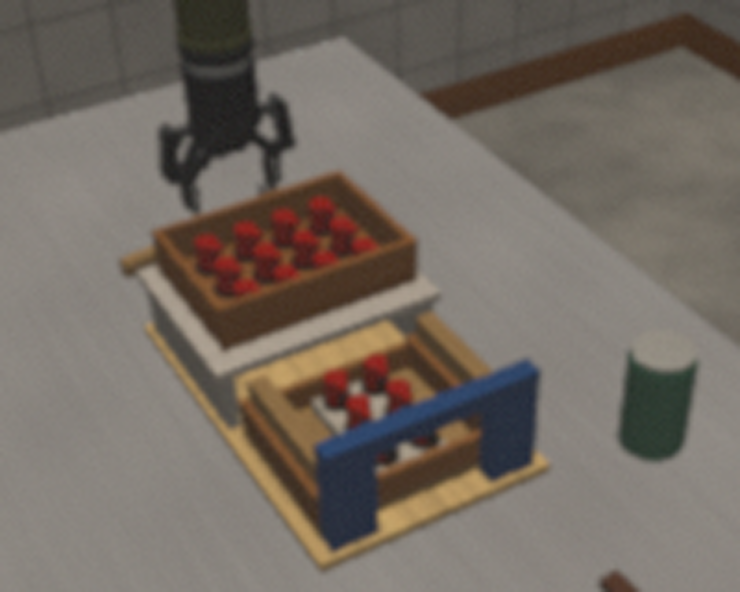

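The gripper is behind the tray (190–270,190) and the sticks are on both rails. I'll lower slightly and approach.

Call:
step_arm([
  {"dx":-8,"dy":0,"dz":5,"wx":0,"wy":0,"wz":0},
  {"dx":-16,"dy":0,"dz":5,"wx":0,"wy":0,"wz":0},
  {"dx":-22,"dy":0,"dz":5,"wx":0,"wy":0,"wz":0},
  {"dx":-26,"dy":0,"dz":5,"wx":0,"wy":0,"wz":0},
  {"dx":-30,"dy":0,"dz":5,"wx":0,"wy":0,"wz":0},
  {"dx":-34,"dy":0,"dz":5,"wx":0,"wy":0,"wz":0},
  {"dx":-38,"dy":0,"dz":5,"wx":0,"wy":0,"wz":0},
  {"dx":-42,"dy":0,"dz":5,"wx":0,"wy":0,"wz":0},
])

```text
time: 20.92
eef_pos: [0.5518, 0.3157, 0.0965]
tool_rot: [-3.14, -0.001, 1.571]
contact_force: [-0.5, 2.2, 0.1]
finger_gap: 0.0856
```

Call:
step_arm([
  {"dx":-4,"dy":0,"dz":0,"wx":0,"wy":0,"wz":0},
  {"dx":-8,"dy":0,"dz":0,"wx":0,"wy":0,"wz":0},
  {"dx":-12,"dy":0,"dz":0,"wx":0,"wy":0,"wz":0},
  {"dx":-16,"dy":0,"dz":0,"wx":0,"wy":0,"wz":0},
  {"dx":-20,"dy":0,"dz":0,"wx":0,"wy":0,"wz":0},
])

```text
time: 21.55
eef_pos: [0.5516, 0.2948, 0.0965]
tool_rot: [-3.14, -0.0, 1.571]
contact_force: [-0.1, 2.4, -0.3]
finger_gap: 0.0851
```

Run:
```python
from h import *
_,im=snap('s11','side'); cv2.imwrite('pics/s11c.png',cv2.resize(im[80:240,150:350],(0,0),fx=3.7,fy=3.7,interpolation=cv2.INTER_CUBIC))
snap('w11')
```

```text
21.6 [0.55159129 0.29424542 0.09650762] [-3.13954351e+00  4.85809221e-04  1.57062775e+00]
21.65 [0.55159395 0.29425728 0.09651491] [-3.13951540e+00  7.92046490e-04  1.57062974e+00]
```

View pics/s11c.png

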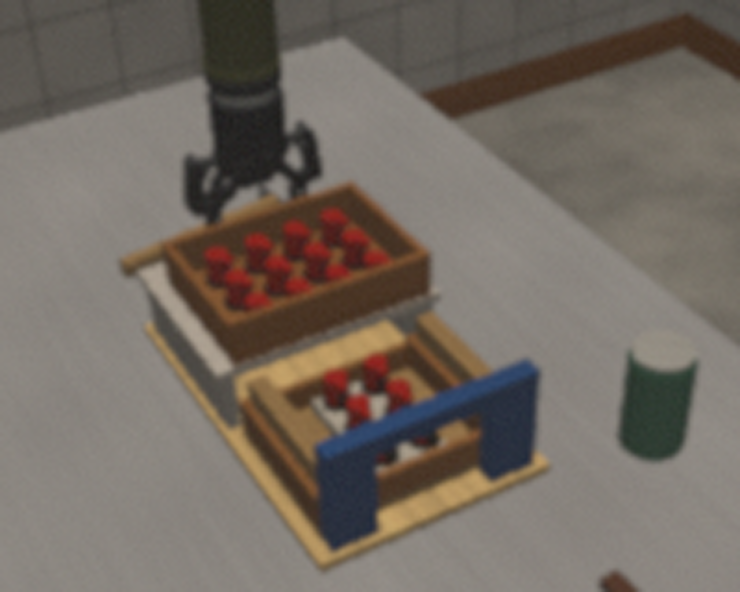

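View pics/w11.png

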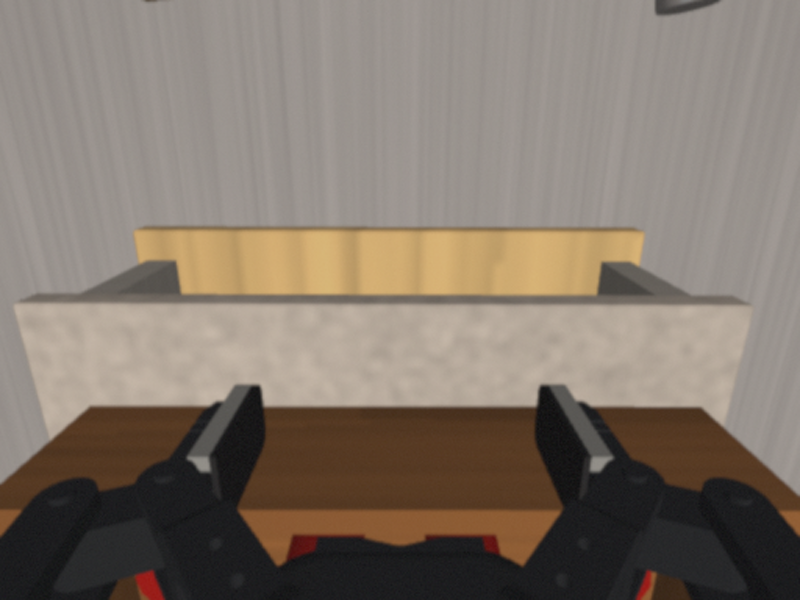

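The tray is sliding squarely at about 2.4 N, with its rear wall flat on both fingers (at 237 and 562, row 400). I'll continue.

Call:
step_arm([
  {"dx":-6,"dy":0,"dz":0,"wx":0,"wy":0,"wz":0},
  {"dx":-12,"dy":0,"dz":0,"wx":0,"wy":0,"wz":0},
  {"dx":-18,"dy":0,"dz":0,"wx":0,"wy":0,"wz":0},
  {"dx":-24,"dy":0,"dz":0,"wx":0,"wy":0,"wz":0},
  {"dx":-30,"dy":0,"dz":0,"wx":0,"wy":0,"wz":0},
  {"dx":-36,"dy":0,"dz":0,"wx":0,"wy":0,"wz":0},
  {"dx":-42,"dy":0,"dz":0,"wx":0,"wy":0,"wz":0},
  {"dx":-48,"dy":0,"dz":0,"wx":0,"wy":0,"wz":0},
])

```text
time: 22.65
eef_pos: [0.5516, 0.2467, 0.0965]
tool_rot: [-3.14, -0.0, 1.571]
contact_force: [1.3, 3.7, 0.4]
finger_gap: 0.0858
```

Call:
step_arm([
  {"dx":-6,"dy":0,"dz":0,"wx":0,"wy":0,"wz":0},
  {"dx":-12,"dy":0,"dz":0,"wx":0,"wy":0,"wz":0},
  {"dx":-18,"dy":0,"dz":0,"wx":0,"wy":0,"wz":0},
  {"dx":-24,"dy":0,"dz":0,"wx":0,"wy":0,"wz":0},
  {"dx":-30,"dy":0,"dz":0,"wx":0,"wy":0,"wz":0},
  {"dx":-36,"dy":0,"dz":0,"wx":0,"wy":0,"wz":0},
  {"dx":-42,"dy":0,"dz":0,"wx":0,"wy":0,"wz":0},
  {"dx":-48,"dy":0,"dz":0,"wx":0,"wy":0,"wz":0},
])

```text
time: 23.65
eef_pos: [0.5518, 0.1991, 0.0969]
tool_rot: [-3.14, -0.001, 1.571]
contact_force: [-1.0, 6.0, 3.7]
finger_gap: 0.0855
```

Run:
```python
from h import *
_,im=snap('s12','side'); cv2.imwrite('pics/s12c.png',cv2.resize(im[80:240,150:350],(0,0),fx=3.7,fy=3.7,interpolation=cv2.INTER_CUBIC))
_,im=snap('t12','top'); cv2.imwrite('pics/t12c.png',cv2.resize(im[135:245,135:285],(0,0),fx=5,fy=5,interpolation=cv2.INTER_CUBIC))
```

```text
23.7 [0.55170487 0.19792993 0.09672318] [-3.13992966e+00  7.50579626e-04  1.57082402e+00]
23.75 [0.55166568 0.19792229 0.09659724] [-3.13979934e+00  1.13608550e-03  1.57061557e+00]
```

View pics/s12c.png

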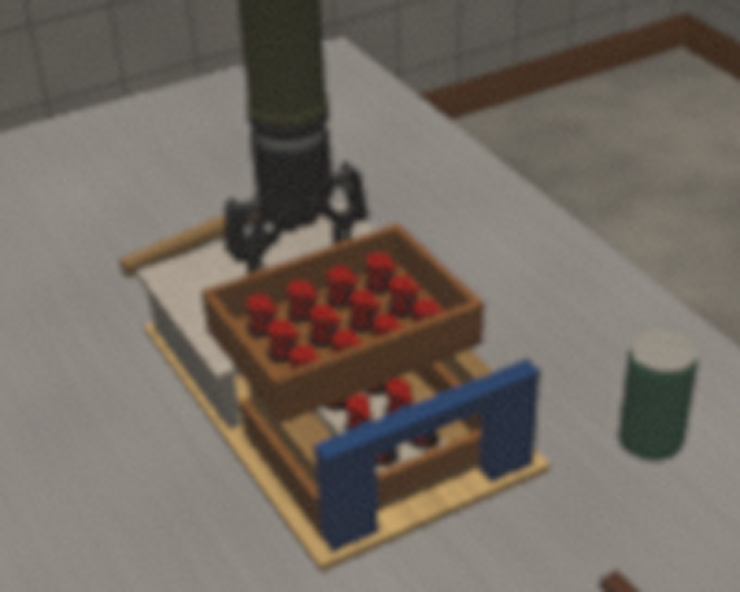

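View pics/t12c.png

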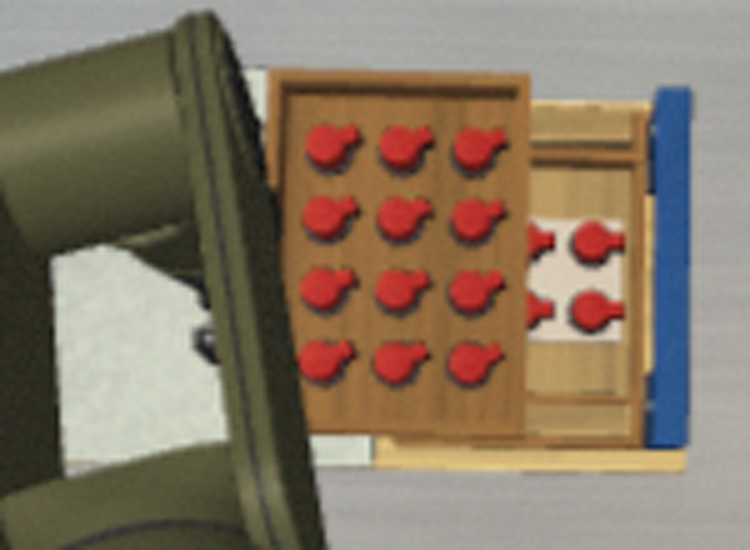

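The tray is on both sticks and still square (front edge at x≈528 px), and the visible stick end (632,122) hasn't moved. I'll go on.

Call:
step_arm([
  {"dx":-6,"dy":0,"dz":0,"wx":0,"wy":0,"wz":0},
  {"dx":-12,"dy":0,"dz":0,"wx":0,"wy":0,"wz":0},
  {"dx":-18,"dy":0,"dz":0,"wx":0,"wy":0,"wz":0},
  {"dx":-24,"dy":0,"dz":0,"wx":0,"wy":0,"wz":0},
  {"dx":-30,"dy":0,"dz":0,"wx":0,"wy":0,"wz":0},
  {"dx":-36,"dy":0,"dz":0,"wx":0,"wy":0,"wz":0},
  {"dx":-42,"dy":0,"dz":0,"wx":0,"wy":0,"wz":0},
  {"dx":-48,"dy":0,"dz":0,"wx":0,"wy":0,"wz":0},
])

```text
time: 24.75
eef_pos: [0.5515, 0.1506, 0.0964]
tool_rot: [-3.139, 0.0, 1.571]
contact_force: [0.7, 2.2, -1.5]
finger_gap: 0.0853
```

Run:
```python
from h import *
_,im=snap('t13','top'); cv2.imwrite('pics/t13c.png',cv2.resize(im[135:245,135:285],(0,0),fx=5,fy=5,interpolation=cv2.INTER_CUBIC))
```

```text
24.8 [0.55149619 0.14983767 0.09645972] [-3.13933997e+00  8.51239124e-04  1.57067560e+00]
```

View pics/t13c.png

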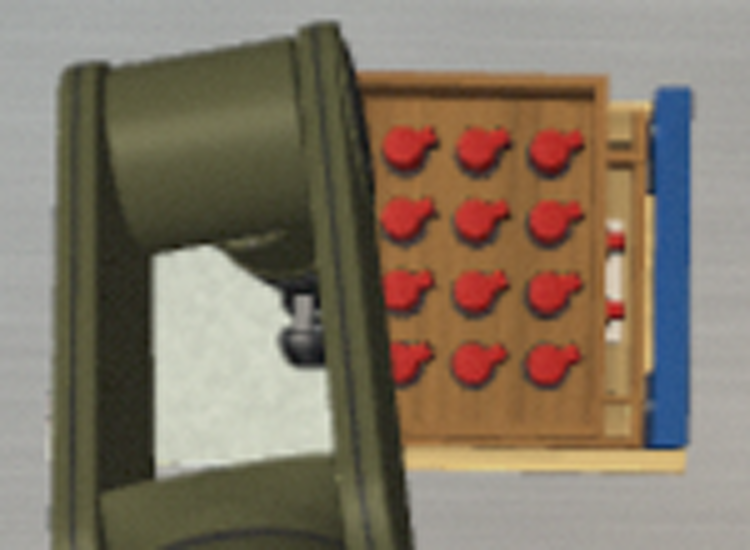

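About 30 mm remain (front 606, stop 655). I'll creep in with force checks.

Call:
step_arm([
  {"dx":-3,"dy":0,"dz":0,"wx":0,"wy":0,"wz":0},
  {"dx":-6,"dy":0,"dz":0,"wx":0,"wy":0,"wz":0},
  {"dx":-9,"dy":0,"dz":0,"wx":0,"wy":0,"wz":0},
  {"dx":-12,"dy":0,"dz":0,"wx":0,"wy":0,"wz":0},
  {"dx":-15,"dy":0,"dz":0,"wx":0,"wy":0,"wz":0},
  {"dx":-18,"dy":0,"dz":0,"wx":0,"wy":0,"wz":0},
  {"dx":-20,"dy":0,"dz":0,"wx":0,"wy":0,"wz":0},
  {"dx":-22,"dy":0,"dz":0,"wx":0,"wy":0,"wz":0},
])

```text
time: 25.8
eef_pos: [0.5516, 0.129, 0.0965]
tool_rot: [-3.14, -0.0, 1.571]
contact_force: [0.4, 2.7, -2.7]
finger_gap: 0.0856
```

Call:
step_arm([
  {"dx":-1,"dy":0,"dz":0,"wx":0,"wy":0,"wz":0},
  {"dx":-2,"dy":0,"dz":0,"wx":0,"wy":0,"wz":0},
  {"dx":-3,"dy":0,"dz":0,"wx":0,"wy":0,"wz":0},
])

```text
time: 26.18
eef_pos: [0.5516, 0.1261, 0.0965]
tool_rot: [-3.14, -0.0, 1.571]
contact_force: [0.3, 3.5, -0.7]
finger_gap: 0.0855
```

Call:
step_arm([
  {"dx":-1,"dy":0,"dz":0,"wx":0,"wy":0,"wz":0},
  {"dx":-2,"dy":0,"dz":0,"wx":0,"wy":0,"wz":0},
  {"dx":-3,"dy":0,"dz":0,"wx":0,"wy":0,"wz":0},
])

```text
time: 26.55
eef_pos: [0.5516, 0.1231, 0.0965]
tool_rot: [-3.14, -0.0, 1.571]
contact_force: [0.5, 3.9, -1.2]
finger_gap: 0.0855
```

Call:
step_arm([
  {"dx":-1,"dy":0,"dz":0,"wx":0,"wy":0,"wz":0},
  {"dx":-1.5,"dy":0,"dz":0,"wx":0,"wy":0,"wz":0},
])

```text
time: 26.8
eef_pos: [0.5517, 0.1215, 0.0966]
tool_rot: [-3.14, -0.0, 1.571]
contact_force: [-0.2, 3.7, -0.5]
finger_gap: 0.0857
```

Call:
step_arm([
  {"dx":-0.7,"dy":0,"dz":0,"wx":0,"wy":0,"wz":0},
  {"dx":-1.2,"dy":0,"dz":0,"wx":0,"wy":0,"wz":0},
])

```text
time: 27.05
eef_pos: [0.552, 0.1213, 0.0966]
tool_rot: [-3.14, -0.002, 1.57]
contact_force: [0.6, 7.1, -1.4]
finger_gap: 0.0854
```

Call:
step_arm([
  {"dx":-0.6,"dy":0,"dz":0,"wx":0,"wy":0,"wz":0},
  {"dx":-1,"dy":0,"dz":0,"wx":0,"wy":0,"wz":0},
])

```text
time: 27.3
eef_pos: [0.5521, 0.1212, 0.0966]
tool_rot: [-3.141, -0.003, 1.569]
contact_force: [-0.2, 10.2, -1.7]
finger_gap: 0.0858
```

The tool has stalled at y=0.1212 while the force rose to 10 N, which is stop contact. I'll check the view before backing off.

Run:
```python
from h import *
_,im=snap('t14','top'); cv2.imwrite('pics/t14c.png',cv2.resize(im[135:245,135:285],(0,0),fx=5,fy=5,interpolation=cv2.INTER_CUBIC))
_,im=snap('s14','side'); cv2.imwrite('pics/s14c.png',cv2.resize(im[100:240,180:310],(0,0),fx=4.2,fy=4.2,interpolation=cv2.INTER_CUBIC))
```

```text
27.35 [0.55206873 0.12124512 0.09661679] [-3.14062352 -0.0034777   1.56910512]
27.4 [0.55209436 0.12123501 0.09663907] [-3.14069608 -0.00344921  1.56907287]
```

View pics/t14c.png

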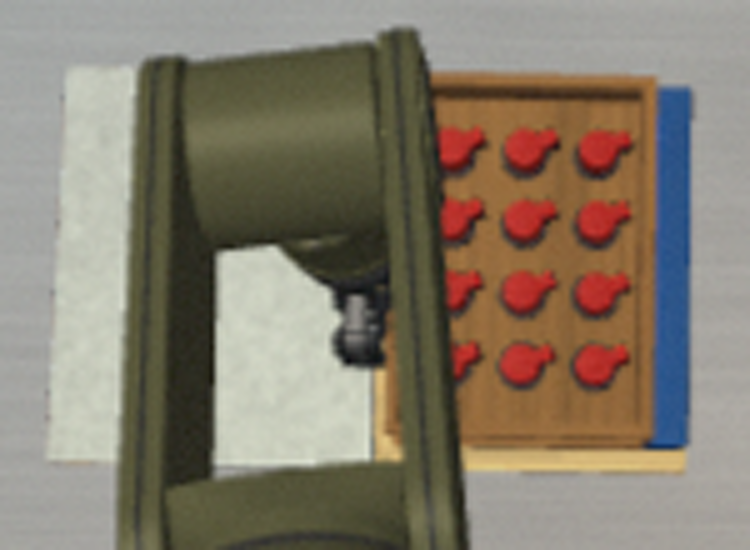

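View pics/s14c.png

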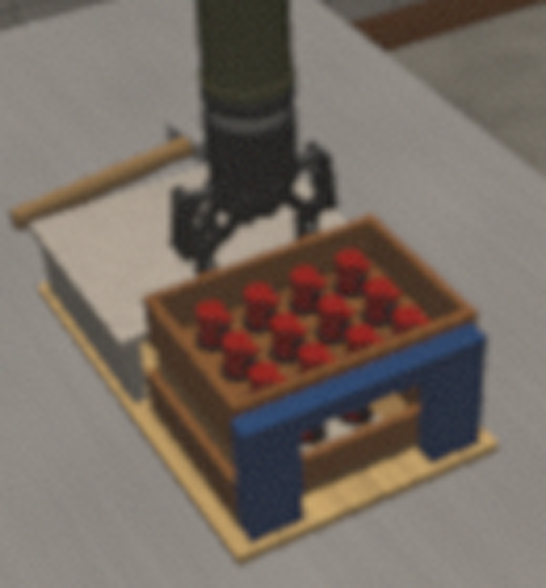

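The tray is flush on both posts (edge at x≈655 px). I'll back off, retract and verify.

Call:
step_arm([
  {"dx":4,"dy":0,"dz":0,"wx":0,"wy":0,"wz":0},
  {"dx":20,"dy":0,"dz":0,"wx":0,"wy":0,"wz":0},
  {"dx":50,"dy":0,"dz":-5,"wx":0,"wy":0,"wz":0},
  {"dx":65,"dy":0,"dz":-50,"wx":0,"wy":0,"wz":0},
  {"dx":65,"dy":0,"dz":-105,"wx":0,"wy":0,"wz":0},
  {"dx":40,"dy":-10,"dz":-160,"wx":0,"wy":0,"wz":0},
  {"dx":0,"dy":-30,"dz":-200,"wx":0,"wy":0,"wz":0},
  {"dx":-50,"dy":-50,"dz":-220,"wx":0,"wy":0,"wz":0},
])

```text
time: 28.4
eef_pos: [0.5027, 0.0691, 0.3195]
tool_rot: [3.139, 0.001, 1.573]
contact_force: [0.7, -1.8, -0.3]
finger_gap: 0.0853
```

Call:
step_arm([
  {"dx":-50,"dy":-10,"dz":0,"wx":0,"wy":0,"wz":0},
  {"dx":-100,"dy":-20,"dz":0,"wx":0,"wy":0,"wz":0},
  {"dx":-150,"dy":-30,"dz":0,"wx":0,"wy":0,"wz":0},
  {"dx":-150,"dy":-30,"dz":0,"wx":0,"wy":0,"wz":0},
  {"dx":-150,"dy":-30,"dz":0,"wx":0,"wy":0,"wz":0},
])

```text
time: 29.02
eef_pos: [0.472, -0.0802, 0.3167]
tool_rot: [-3.14, -0.0, 1.57]
contact_force: [-0.1, 0.1, -0.7]
finger_gap: 0.0855
```

Run:
```python
from h import *
snap('w15')
_,im=snap('s15','side'); cv2.imwrite('pics/s15c.png',cv2.resize(im[100:240,180:310],(0,0),fx=4.2,fy=4.2,interpolation=cv2.INTER_CUBIC))
```

```text
29.075 [ 0.47215973 -0.07971058  0.31663908] [-3.13956166e+00 -4.98513275e-04  1.57138268e+00]
29.125 [ 0.47219692 -0.07946223  0.31658958] [-3.13943764e+00 -4.09947077e-04  1.57221192e+00]
```

View pics/w15.png

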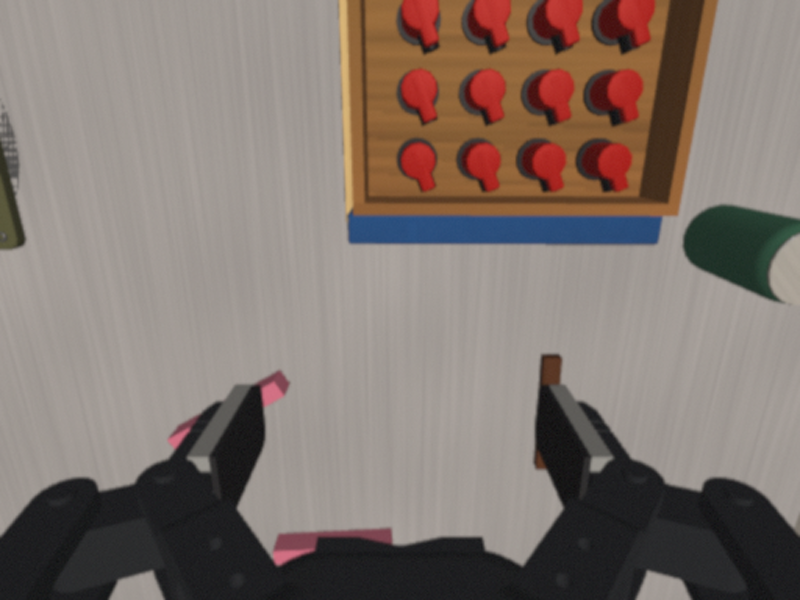

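View pics/s15c.png

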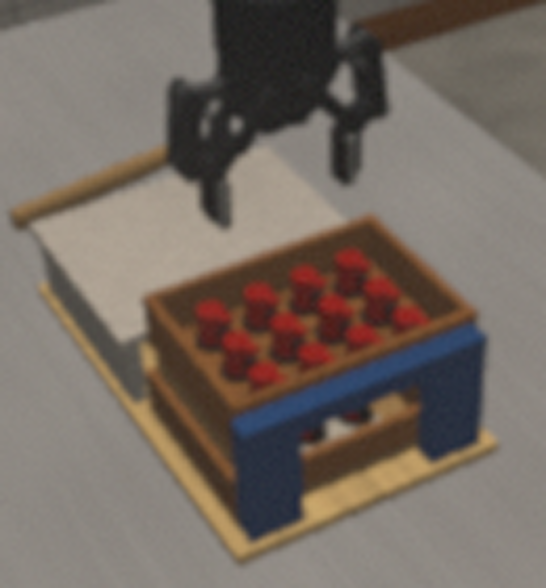

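Call:
step_arm([
  {"dx":-50,"dy":-5,"dz":0,"wx":0,"wy":0,"wz":0},
  {"dx":-100,"dy":-10,"dz":0,"wx":0,"wy":0,"wz":0},
  {"dx":-155,"dy":-15,"dz":0,"wx":0,"wy":0,"wz":0},
  {"dx":-210,"dy":-20,"dz":0,"wx":0,"wy":0,"wz":0},
  {"dx":-260,"dy":-20,"dz":0,"wx":0,"wy":0,"wz":0},
  {"dx":-300,"dy":-20,"dz":0,"wx":0,"wy":0,"wz":0},
  {"dx":-300,"dy":-20,"dz":0,"wx":0,"wy":0,"wz":0},
])

```text
time: 30.0
eef_pos: [0.453, -0.3823, 0.3158]
tool_rot: [-3.139, 0.0, 1.57]
contact_force: [0.5, 0.7, -0.0]
finger_gap: 0.0858
```

Run:
```python
from h import *
_,im=snap('t16','top'); cv2.imwrite('pics/t16c.png',cv2.resize(im[135:245,90:300],(0,0),fx=3.7,fy=3.7,interpolation=cv2.INTER_CUBIC))
_,im=snap('s16','side'); cv2.imwrite('pics/s16c.png',cv2.resize(im[130:240,180:310],(0,0),fx=5.4,fy=5.4,interpolation=cv2.INTER_CUBIC))
```

```text
30.05 [ 0.45284042 -0.38043404  0.31590157] [-3.13889854e+00 -1.29973818e-03  1.57099438e+00]
30.1 [ 0.4527309  -0.37947387  0.31608504] [-3.13888585e+00 -1.57964187e-03  1.57191263e+00]
```

View pics/t16c.png

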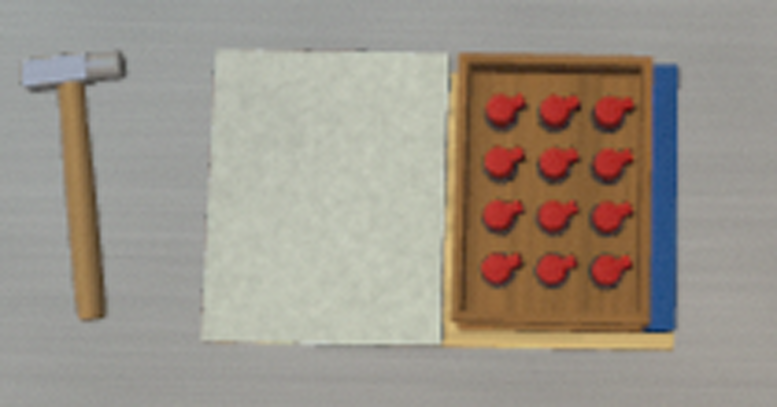

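View pics/s16c.png

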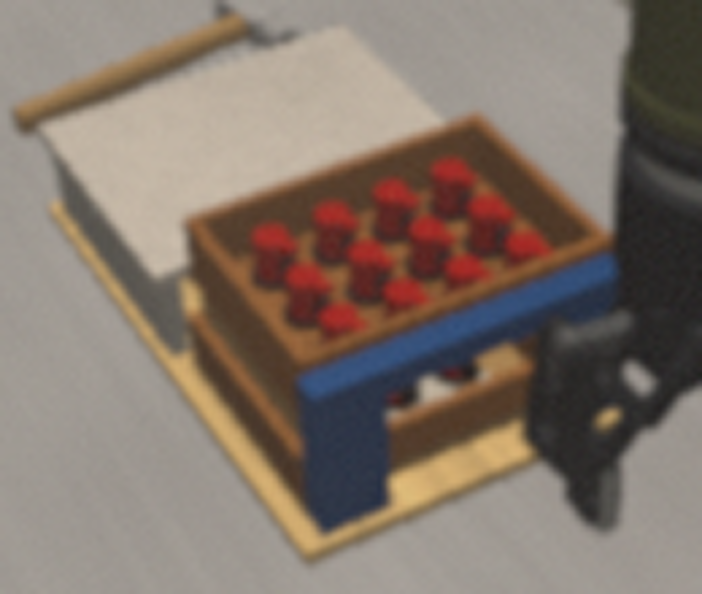

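View pics/t16.png

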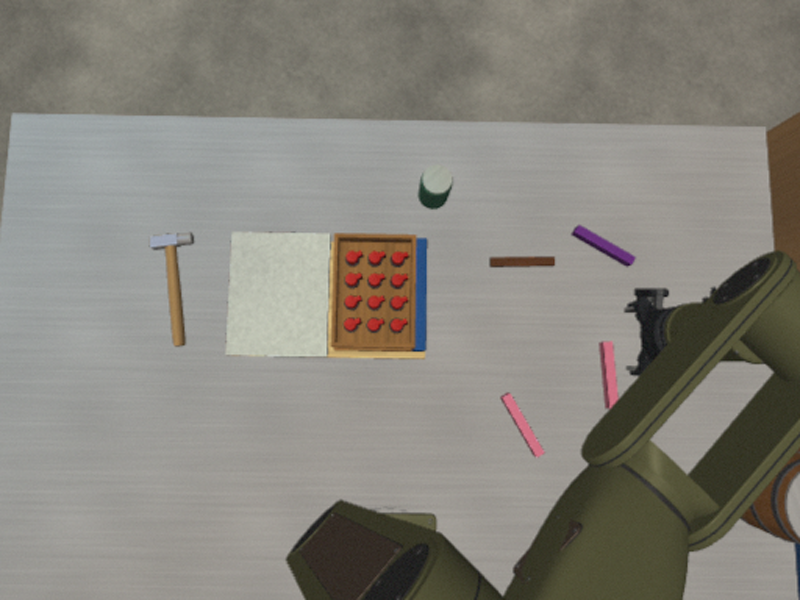

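Everything is in place. The tray is clear of the ledge and flush on the stop, and the hammer, can and dark stick haven't moved. One numeric level check before handing in.

Run:
```python
from h import *
Ct,_=load('t16');Cs,_=load('s15')
ct=lambda x,y:((x+.5)/3.7-.5+90,(y+.5)/3.7-.5+135)
cs=lambda x,y:((x+.5)/4.2-.5+180,(y+.5)/4.2-.5+100)
C6,_=load('s16'); c6=lambda x,y:((x+.5)/5.4-.5+180,(y+.5)/5.4-.5+130)
for n,a,b in (('rear near',(452,320),(189,222)),('rear far',(459,54),(482,117)),('front far',(653,58),(612,240)),('front near',(650,325),(305,360))):
    print(n,tri([(Ct,ct(*a)),(C6,c6(*b))]).round(4), onz(Ct,ct(*a),.138)[:2].round(4))
```

```text
rear near [0.4447 0.1088 0.136 ] [0.4431 0.1092]
rear far [0.6631 0.1085 0.1351] [0.6607 0.1091]
front far [ 0.66   -0.0505  0.1388] [ 0.6598 -0.0504]
front near [ 0.4429 -0.0502  0.1417] [ 0.4411 -0.0496]
```

```bash
python3 -c "
from workcell import manip
print(manip.finish_job(), manip.get_state()['time'])"
```

```text
the job is handed in; nothing more can be done
the job is handed in; nothing more can be done
```

I laid one pale stick on each rail, then pushed the second tray off the ledge along both sticks until it stopped against the blue back stop. The job was handed in at about 30 s, with the arm clear of everything.

- **Sticks:** after release, both were measured within about 1 mm of the rail centre lines, and their ends were about 10 mm in from the rail ends, as intended. I didn't re-measure them after the push, because the tray hides them. Part-way pictures showed the far stick's front end still in place.
- **Tray position:** it is square. The tool stalled at y = 0.121 m as the push rose from about 4 to 10 N, slightly above the 2–8 N you gave. The measured front edge is at y ≈ -0.050 m, where the stop face is.
- **Tray height:** its top corners measured 135–142 mm, against the expected 138 mm. That spread is what I'd expect from the picture measurements, so I read it as level.
- **Sideways offset:** the tray sits about 5–6 mm off centre towards the far rail, the same offset it had on the ledge. I left it, since both sticks are still fully under it.
- **Bystanders:** the thin dark stick, the can and the hammer look unmoved in the final top view.

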